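Pin the soap mould

TASK

Put the classroom soap mould together. First lift the small jar that stands in the dark mould base over to the shallow grey dish and stand it upright there. Then lay every pale wooden mould frame on the bench flat in the base, one on top of another between its posts. Last, take the two steel rods out of the test-tube rack and push one down through the holes at each end of the stack until it stands fully home in the base. Leave the test tubes in the rack and the other things where they are.

Things in the scene. Friction and masses are not known exactly. Their poses are not given: they have to be found in the camera images.
- mould_base: fixed soap-mould base: dark wood block 80 (x) x 150 (y) x 24 (z) mm, origin at the centre of its underside, on the bench. Six aluminium posts, 8 mm thick, round tops 76 mm above the bench, at x = +-31, y = +-50 and at x = 0, y = +-66 mm, hold a stack of frames, long side along y, with 2 mm of play all round. The first frame lies 24 mm above the bench, each next one 12 mm higher
- base_hole_a (a point): centre of the mouth, on the base's top face 24 mm above the bench, of the blind pin hole at y = -46 mm of the base: 14 mm wide, 18 mm deep (floor 6 mm above the bench), under the end holes of the stacked frames
- base_hole_b (a point): the same for the pin hole at y = +46 mm of the base
- frame_1: loose soap-mould frame of pale wood, a plate 50 (x) x 120 (y) x 12 (z) mm, 60 g, with two windows 32 (x) x 28 (y) mm either side of a 9 mm bar across its middle and a 14.5 mm round through hole near each end, on its long centre line 46 mm from the middle; the same either way round. Origin: centre of its underside; y along its length, z up. All frames are alike; two to four are present
- frame_2: loose soap-mould frame of pale wood, a plate 50 (x) x 120 (y) x 12 (z) mm, 60 g, with two windows 32 (x) x 28 (y) mm either side of a 9 mm bar across its middle and a 14.5 mm round through hole near each end, on its long centre line 46 mm from the middle; the same either way round. Origin: centre of its underside; y along its length, z up. All frames are alike; two to four are present
- frame_3: loose soap-mould frame of pale wood, a plate 50 (x) x 120 (y) x 12 (z) mm, 60 g, with two windows 32 (x) x 28 (y) mm either side of a 9 mm bar across its middle and a 14.5 mm round through hole near each end, on its long centre line 46 mm from the middle; the same either way round. Origin: centre of its underside; y along its length, z up. All frames are alike; two to four are present
- frame_4: loose soap-mould frame of pale wood, a plate 50 (x) x 120 (y) x 12 (z) mm, 60 g, with two windows 32 (x) x 28 (y) mm either side of a 9 mm bar across its middle and a 14.5 mm round through hole near each end, on its long centre line 46 mm from the middle; the same either way round. Origin: centre of its underside; y along its length, z up. All frames are alike; two to four are present
- rod_1: plain steel rod, 13 mm thick and 140 mm long, 120 g, with round ends; it starts upright in one of the rack's four holes, its tip 6 mm and its top end 146 mm above the bench. Origin: the very end of its lower tip; z along the rod towards its top
- rod_2: plain steel rod, 13 mm thick and 140 mm long, 120 g, with round ends; it starts upright in one of the rack's four holes, its tip 6 mm and its top end 146 mm above the bench. Origin: the very end of its lower tip; z along the rod towards its top
- jar: small clear glass jar with a white lid, 48 mm wide, 50 mm tall, 120 g, standing at the start in the mould base, on its bed between the posts (underside 24 mm above the bench); origin at the centre of its underside
- dish: fixed shallow square grey dish, 110 x 110 mm outside, rim 15 mm above the bench, walls and floor 5 mm thick; origin at the centre of its underside, sides along its x and y
- rack: fixed white plastic test-tube rack, 60 (x) x 160 (y) x 60 mm high (footprint long along y), origin at the centre of its underside; four 15 mm holes in one row along y at -57, -19, 19 and 57 mm (in its upper plate and again in a lower one), holding two steel rods and two test tubes in any order
- tube_1: glass test tube, 12 mm thick with a 16 mm lip, 100 mm tall, upright in one of the rack's holes, its top 106 mm above the bench, 40 mm lower than the steel rods; not part of the job. Origin: centre of its lower end, z up
- tube_2: glass test tube, 12 mm thick with a 16 mm lip, 100 mm tall, upright in one of the rack's holes, its top 106 mm above the bench, 40 mm lower than the steel rods; not part of the job. Origin: centre of its lower end, z up
- dropper: small amber bottle, 28 mm thick, 62 mm tall, a bystander; origin at the centre of its underside
- beaker: glass beaker, 66 mm wide, 85 mm tall, a bystander; origin at the centre of its underside
- pigment: low green glass jar with a white lid, 64 mm wide, 50 mm tall, a bystander; origin at the centre of its underside
Not all that is in view belongs to the job. Leave any green or pink look-alike of the mould_base alone.

How it is judged:
By the outcome, as a careful person would: the job done as asked, in the order asked, and still so for the second after the job is handed in, with the robot touching nothing.
Of frame_1, frame_2, frame_3, frame_4 only 2 to 4 are there at a start; the rules pass over those that are not, and their reading is None.
At some moment in a run one of frame_1, frame_2, frame_3, frame_4 may be knocked a few centimetres aside while the robot is not near it.
It also fails if it takes over 210 s, if anything falls off the work surface, if the arm or the gripper's body presses on something with over 40 N, if the wrist force passes 120 N, or if a joint passes its speed limit or range.

ROBOT

A 6-joint arm with a two-finger parallel gripper is mounted at the origin on the work surface. World frame = base frame: x ahead of the robot, y to its left, z up, the work surface at z = 0. Lengths are in mm, angles in rad, forces in N, time in s.
With the tool pointing down it reaches from about 275 to 750 mm from the base axis. Payload 10.2 kg.
Tool frame: the origin (TCP) lies on the centre line of the jaws, within the pads' length; the fingertips stand 19 mm ahead of it and the grasp point (between the pads) is the TCP; z points along the fingers, y is the line along which they close (so a half turn about z gives the same grasp; the last joint's range is limited). The gripper opens to 85 mm and grips with 20 to 120 N. Pads are 22 mm wide; open, the fingers measure 114 mm over their backs; the gripper's body (76 mm by 85 mm) begins 54 mm behind the grasp point. The pads swing forward as they close: fully open they stand 13 mm farther back than shut.
Start: joints at [1.004, 0.313, 1.498, -0, 1.331, -0.223], TCP at [176.973, 494.279, 250.294] pointing down, gripper open.
Joint ranges: [-2.94, 2.94], [-0.97, 2.17], [0.19, 2.56], [-1.23, 4.37], [0.02, 3.11], [-2.88, 2.88]. Speed limits (rad/s): [2.39, 2.39, 3.01, 3.14, 3.14, 3.14].

INTERFACE

Orientations are given as a unit quaternion [w, x, y, z].
In Python, from rig import sense, capture, finish_job, regions_of, mark_of gives the robot as it stands.
- The arm moves only by the tool jog_arm, never from a script. Its argument "series" is text: rows parted by semicolons, each of 7 numbers parted by spaces: the shift along the tool's x, y, z in units of 0.4 m (1.0 is 0.4 m), then the turn, a rotation vector about the tool's x, y, z in units of pi/2 rad (1.0 is pi/2 rad), then the opening, from -1 (shut) to 1 (fully open). A call has 1 to 20 rows; each row is the pose to reach, as a shift and turn from the pose commanded when the call began, along the tool's axes at that moment; what a row does not reach only later rows make up. A row lasts 1/8 s, in which the tool goes at most 62.5 mm and 10.7 degrees, less where a joint would pass 70% of its speed; a pose out of reach is approached as far as the arm can. A call with a number of a shift or a turn outside -1 to 1 is refused whole. A call with a gripper value outside its range is refused whole. The fingers move at their own pace and stop on an object; "grip_force" is the grip in N (left out, the last holds). Time passes only in rows, so rows that repeat a pose let the fingers close. It gives the time, the measured TCP pose, the force, the opening and the grip force at its end, in the units of the state.
- sense(): the state, without advancing time (a new reading comes with each control period).
- capture(name): name is "side" or "top"; returns a dict with "img" (420x560x3 uint8, red, green, blue), "intrinsics" (3x3 intrinsics, pixels), "R" (3x3) and "t" (3): a world point X has camera coordinates R X + t. Camera axes: x right, y down, z forward; pixel columns grow to the right and rows downward; lengths in mm; the calibration is good to about 2 mm. A picture is of the moment at which its call begins. There is no depth.
- finish_job(): hands the job in; it is judged then, once.
Trained networks look in a picture, given as the dict that the camera call returned (one of the last four; its "shot" number tells which), for a name from the list of things; names that differ only in an ending like _2 or _b are one class to them, and where a whole thing is asked for, a point or a joint stands for the part that bears it (a point fixed in the world has none). Each returns a list of dicts, best first, with "confidence" (0 to 1); they miss things now and then, are a little off and sometimes report something else, mostly with a low value. They report only what shows in the picture. A call takes as long as a camera call. They do not tell look-alikes from the thing itself.
- regions_of(label, picture): "region" (420x560 bool, what is visible of it) and "point" ([row, column] in pixels, amid what is visible of it).
- mark_of(label, picture): "point" ([row, column] in pixels: a listed point, or the origin of a listed thing).
The state is a dict: "time_s": time; "joints": joint angles; "dq": joint speeds; "tau": joint torques, N m; "eef_pos": TCP position; "ee_rot": TCP orientation; "force": force on the tool from outside, world axes, zero at the start; "wrist_torque": the same for the moment, N m; "grip_width": opening from 0.0 (shut) to 1.0 (fully open); "grip_force": force on a finger pad.
Only numpy, scipy, OpenCV 4.12 (cv2) and the standard library are available. Lean on these libraries where they do the work, as an engineer would, in place of code of your own. Each camera call takes 0.05 s, during which the arm holds its last target. There are 200 camera calls.

## Working session

There is one attempt and no reset: what is moved stays moved. The work goes in short steps, Python scripts to look and compute and a tool call to move; the robot and the scene stay as the last step left them, time stands still between calls to the robot, and variables do not carry over. Pictures are saved under pics/ and viewed, at most 14 in all, crops included, and the job is handed in when it is done.

Besides the shell and the picture viewer there is one more tool, called as name(argument=value, ...) on one line, values as JSON. jog_arm: Moves the arm, as the interface text tells. Shifts and turns lie within -1 to 1; 1 stands for 0.4 m of shift or pi/2 rad of turn. Its arguments: {"type":"object","properties":{"series":{"type":"string"},"grip_force":{"type":"number"}},"required":["series"]}

```bash
ls; mkdir -p pics; python3 - <<'E'
from rig import *
import cv2,numpy as np
s=sense();print(s['time_s'],s['eef_pos'],s['ee_rot'],s['grip_width'])
for n in('top','side'):
    p=capture(n);cv2.imwrite(f'pics/{n}0.png',cv2.cvtColor(p['img'],cv2.COLOR_RGB2BGR))
    print(n,p['intrinsics'],p['R'],p['t'])
    for l in('mould_base','base_hole_a','frame_1','rod_1','jar','dish','rack','tube_1','dropper','beaker','pigment'):
        print(l,[(np.round(m['point']).tolist(),round(m['confidence'],2)) for m in mark_of(l,p)])
E
```

```text
pics
0.0 [176.82267538 494.07922185 249.72940472] [-2.48264563e-04  1.71027798e-01  9.85265991e-01 -5.98433506e-04] 1.0020503643370111
top [[455.49758069   0.         280.71173316]
 [  0.         455.49758069 215.0971866 ]
 [  0.           0.           1.        ]] [[-1.55647161e-01 -9.87812558e-01 -5.57836358e-04]
 [-9.67649631e-01  1.52583608e-01 -2.00928929e-01]
 [ 1.98565236e-01 -3.07342274e-02 -9.79605663e-01]] [  32.4443072   536.63122127 1096.98529877]
mould_base [([253.0, 286.0], 0.94), ([334.0, 134.0], 0.75), ([316.0, 212.0], 0.67), ([314.0, 362.0], 0.65)]
base_hole_a [([311.0, 228.0], 0.95), ([314.0, 342.0], 0.84), ([245.0, 304.0], 0.82), ([307.0, 378.0], 0.8), ([264.0, 270.0], 0.71), ([346.0, 114.0], 0.7), ([325.0, 147.0], 0.55), ([181.0, 220.0], 0.54), ([252.0, 286.0], 0.39)]
frame_1 [([233.0, 140.0], 0.6)]
rod_1 [([235.0, 378.0], 0.65), ([238.0, 395.0], 0.65), ([173.0, 412.0], 0.58)]
jar [([253.0, 286.0], 0.59)]
dish [([178.0, 347.0], 0.73)]
rack [([240.0, 385.0], 0.9), ([248.0, 304.0], 0.57)]
tube_1 [([237.0, 379.0], 0.75), ([237.0, 410.0], 0.61), ([235.0, 367.0], 0.41)
[... 452 characters left out ...]
, ([236.0, 158.0], 0.9), ([332.0, 254.0], 0.9), ([207.0, 110.0], 0.6)]
base_hole_a [([235.0, 177.0], 0.98), ([336.0, 264.0], 0.87), ([196.0, 93.0], 0.86), ([224.0, 149.0], 0.77), ([311.0, 234.0], 0.77), ([250.0, 276.0], 0.74), ([204.0, 120.0], 0.64), ([238.0, 239.0], 0.61), ([310.0, 351.0], 0.5), ([206.0, 212.0], 0.5)]
frame_1 [([194.0, 280.0], 0.92), ([180.0, 197.0], 0.77)]
rod_1 []
jar [([239.0, 257.0], 0.76)]
dish [([255.0, 376.0], 0.78), ([300.0, 445.0], 0.15)]
rack [([310.0, 353.0], 0.72)]
tube_1 [([302.0, 443.0], 0.61)]
dropper [([206.0, 214.0], 0.47)]
beaker [([299.0, 443.0], 0.82), ([179.0, 198.0], 0.47), ([205.0, 211.0], 0.32)]
pigment [([172.0, 278.0], 0.62), ([238.0, 238.0], 0.5)]
```

```bash
python3 - <<'E'
import cv2
a=cv2.imread('pics/top0.png')
cv2.imwrite('pics/topc.png',cv2.resize(a[130:380,80:450],(800,540),interpolation=cv2.INTER_CUBIC))
b=cv2.imread('pics/side0.png')
cv2.imwrite('pics/sidec.png',cv2.resize(b[90:390,70:480],(800,585),interpolation=cv2.INTER_CUBIC))
E
```

```text
(no output)
```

View pics/topc.png

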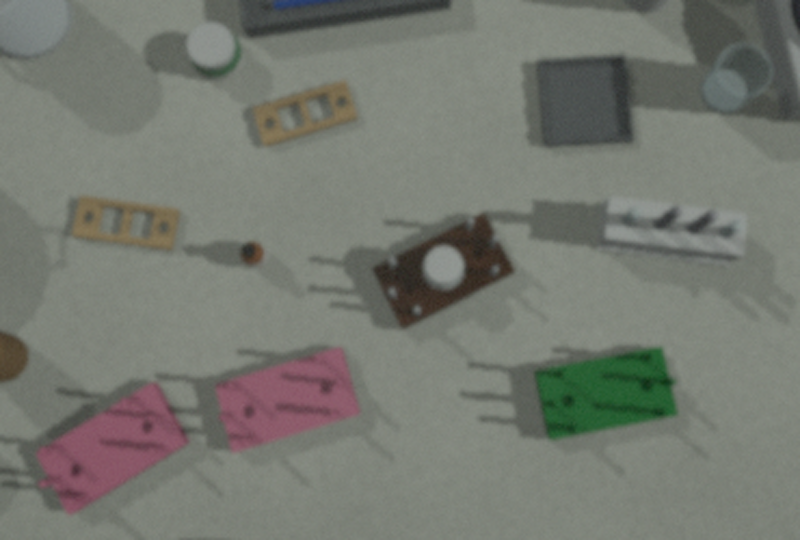

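View pics/sidec.png

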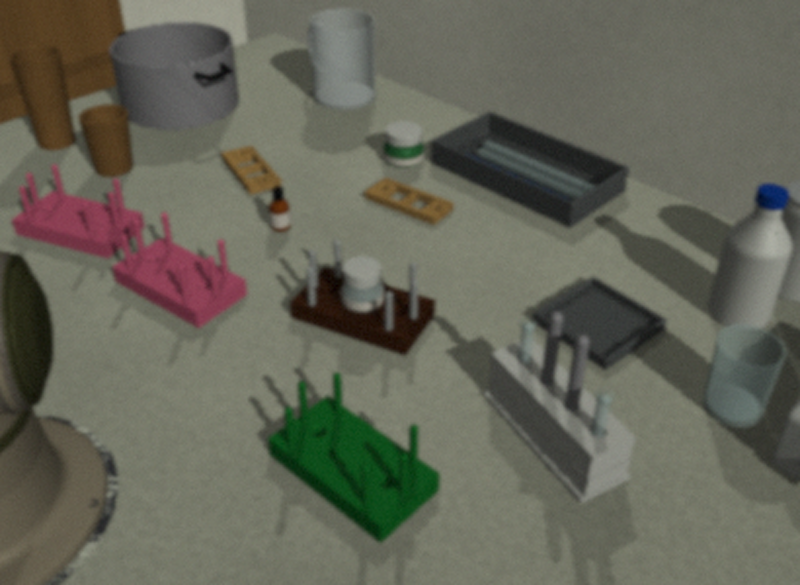

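```bash
cat > h.py <<'E'
from rig import *
import cv2,numpy as np
from scipy.optimize import minimize
def proj(p,X):
    c=np.atleast_2d(X)@np.array(p['R']).T+p['t'];u=c@np.array(p['intrinsics']).T
    return u[:,:2]/u[:,2:]
def ray(p,rc,z):
    """pixel (row,col) -> world point at height z"""
    R=np.array(p['R']);d=R.T@np.linalg.solve(p['intrinsics'],[rc[1],rc[0],1]);o=-R.T@p['t']
    return o+d*(z-o[2])/d[2]
def box(q,s,z0,z1):
    c,n=np.cos(q[2]),np.sin(q[2])
    return np.array([[q[0]+c*a-n*b,q[1]+n*a+c*b,z] for a in(-s[0]/2,s[0]/2) for b in(-s[1]/2,s[1]/2) for z in(z0,z1)])
def cyl(q,r,z0,z1):
    return np.array([[q[0]+r*np.cos(t),q[1]+r*np.sin(t),z] for t in np.arange(0,6.28,.2) for z in(z0,z1)])
K=4
def fit(shape,q0,pm):
    """pm: list of (picture, bool mask); max. IoU of the projected hull of shape(q)"""
    big=[cv2.GaussianBlur(cv2.resize(m.astype(np.float32),None,fx=K,fy=K,interpolation=cv2.INTER_LINEAR),(0,0),2) for _,m in pm]
    def cost(v):
        q=q0+v*np.array([1,1,.01])[:len(v)];e=0
        for (p,_),b in zip(pm,big):
            h=cv2.convexHull(((proj(p,shape(q))+.5)*K-.5).astype(np.float32))
            a=np.zeros(b.shape,np.float32);cv2.fillPoly(a,[np.round(h*16).astype(np.int32)],1,shift=4)
            e+=1-np.minimum(a,b).sum()/np.maximum(a,b).sum()
        return e/len(pm)
    n=len(q0);s=np.vstack([np.zeros(n),8*np.eye(n)])
    for _ in range(2):
        r=minimize(cost,s[0],method='Nelder-Mead',options=dict(initial_simplex=s,xatol=.05,fatol=1e-5));s=r.x+np.vstack([np.zeros(n),-4*np.eye(n)])
    return q0+r.x*np.array([1,1,.01])[:n],r.fun
def comp(m,rc,k=0):
    """component of mask nearest pixel rc"""
    n,l=cv2.connectedComponents(m.astype(np.uint8));ys,xs=np.nonzero(l)
    i=np.argmin((ys-rc[0])**2+(xs-rc[1])**2);return l==l[ys[i],xs[i]]
def fill(m):
    h=cv2.convexHull(np.argwhere(m)[:,::-1].astype(np.int32));a=np.zeros(m.shape,np.uint8);cv2.fillPoly(a,[h],1);return a>0
def wood(p):
    i=cv2.GaussianBlur(p['img'],(0,0),.8).astype(int);return (i[...,0]-i[...,2]>38)&(i[...,0]>95)
FS=lambda q:box(q,(50,120),0,12)
def frames(p,s,guess):
    out=[]
    for g in guess:
        P=np.array([g[0],g[1],6.]);mm=[(c,fill(comp(wood(c),proj(c,P)[0][::-1]))) for c in(p,s)]
        out.append([fit(FS,np.array(g),x) for x in([mm[0]],[mm[1]],mm)])
    return out
E
python3 - <<'E'
from h import *
np.set_printoptions(precision=3,suppress=True)
p=capture('top');s=capture('side')
w=wood(p);n,l,st,ce=cv2.connectedComponentsWithStats(w.astype(np.uint8));print([ (st[i].tolist()) for i in range(1,n) if st[i,4]>60])
g=[]
for rc in((233,138),(182,220)):
    m=comp(w,rc);r=cv2.minAreaRect(np.array([ray(p,x,12)[:2] for x in np.argwhere(m)],np.float32));print(r)
    a=np.radians(r[2]); a=a if r[1][1]>r[1][0] else a-np.pi/2
    g.append([*r[0],a])
for f in frames(p,s,g):print('frame',f)
h=[ray(p,(245,304),24),ray(p,(264,270),24)];print('holes top',h,np.linalg.norm(h[0]-h[1]))
h2=[ray(s,(250,276),24),ray(s,(238,239),24)];print('side',h2)
d=h[0]-h[1];q0=np.array([*(h[0]+h[1])[:2]/2,np.arctan2(d[1],d[0])-np.pi/2])
for l in('mould_base','jar','dish','rack','rod_1','tube_1','frame_1','beaker','dropper','pigment'):
    for c,nm in((p,'top'),(s,'side')):
        R=regions_of(l,c);print(l,nm,[(np.round(r['point']).tolist(),int(r['region'].sum()),round(r['confidence'],2)) for r in R][:6])
        np.save(f'/tmp/{l}_{nm}.npy',np.array([r['region'] for r in R]))
import pickle;pickle.dump((p,s,q0),open('/tmp/ps.pkl','wb'))
E
```

```text
[[115, 223, 11, 17, 98]]
((561.1973876953125, 320.8359069824219), (2.6467270851135254, 0.0), 174.64898681640625)
((639.60009765625, 88.23516082763672), (6.0376691818237305, 7.1419548988342285), 56.448516845703125)
frame [(array([588.87 , 305.106,   1.722]), np.float64(0.9978439807891846)), (array([559.469, 322.743,   2.835]), np.float64(0.11104696989059448)), (array([559.198, 322.743,   2.82 ]), np.float64(0.5552027225494385))]
frame [(array([639.92 ,  93.943,   0.98 ]), np.float64(0.9898117780685425)), (array([664.099,  92.627,   0.093]), np.float64(0.12759298086166382)), (array([663.938,  92.058,   0.105]), np.float64(0.5575581789016724))]
holes top [array([454.781, -99.22 ,  24.   ]), array([420.285,  -5.845,  24.   ])] 99.5434225936229
side [array([456.979, -94.868,  24.   ]), array([428.168,  -2.959,  24.   ])]
mould_base top [([337.0, 132.0], 2292, 0.94), ([315.0, 211.0], 2014, 0.92), ([259.0, 278.0], 1536, 0.89), ([231.0, 138.0], 655, 0.55)]
mould_base side [([250.0, 254.0], 1941, 0.89), ([203.0, 106.0], 1552, 0.74), ([233.0, 156.0], 1909, 0.63), ([328.0, 250.0], 3573, 0.62)]

[... 299 characters left out ...]
rod_1 top [([264.0, 290.0], 1537, 0.74), ([231.0, 389.0], 74, 0.52), ([235.0, 403.0], 68, 0.4)]
rod_1 side [([270.0, 355.0], 266, 0.71)]
tube_1 top [([232.0, 418.0], 63, 0.5), ([231.0, 375.0], 51, 0.37)]
tube_1 side [([266.0, 335.0], 118, 0.64), ([304.0, 380.0], 179, 0.61)]
frame_1 top [([181.0, 220.0], 674, 0.56)]
frame_1 side [([175.0, 199.0], 407, 0.76), ([192.0, 279.0], 454, 0.63)]
beaker top [([168.0, 418.0], 793, 0.72)]
beaker side [([197.0, 211.0], 211, 0.74), ([282.0, 446.0], 1646, 0.73)]
dropper top [([151.0, 179.0], 560, 0.57), ([252.0, 200.0], 122, 0.51)]
dropper side [([198.0, 211.0], 207, 0.76)]
pigment top [([150.0, 180.0], 562, 0.83)]
pigment side [([165.0, 278.0], 455, 0.76)]
```

```bash
sed -i 's/return (i\[.*$/return (i[...,0]-i[...,2]>WT)\&(i[...,0]>80)/; s/^K=4/K=4;WT=28/' h.py; python3 - <<'E'
from h import *
import pickle
np.set_printoptions(precision=3,suppress=True)
p,s,q0=pickle.load(open('/tmp/ps.pkl','rb'))
print('wood px',p['img'][178:184,210:232:4].tolist()[0], 'bg',p['img'][200,220])
w=wood(p);n,l,st,ce=cv2.connectedComponentsWithStats(w.astype(np.uint8));print([ (st[i].tolist()) for i in range(1,n) if st[i,4]>100])
for f in frames(p,s,[[559,322,2.83],[664,92,.1]]):print('frame',f)
L=lambda l,c,i:np.load(f'/tmp/{l}_{c}.npy')[i]
def two(nm,sh,q,a,b):
    mm=[(p,a),(s,b)]
    print(nm,*[fit(sh,np.array(q,float),x) for x in([mm[0]],[mm[1]],mm)])
dk=lambda c:(cv2.GaussianBlur(c['img'],(0,0),.6).max(2)<100)
bt=dk(p)&cv2.dilate(L('mould_base','top',2).astype(np.uint8),np.ones((5,5))).astype(bool)
bs=dk(s)&cv2.dilate(L('mould_base','side',0).astype(np.uint8),np.ones((5,5))).astype(bool)
print(bt.sum(),bs.sum(),q0)
k=np.ones((3,3),np.uint8);op=lambda m:cv2.morphologyEx(m.astype(np.uint8),cv2.MORPH_OPEN,k)>0
two('base',lambda q:box(q,(80,150),0,24),q0,fill(op(bt)),fill(op(bs)))
j=ray(p,(252,283),74);print('jar',j)
print('jarfit',fit(lambda q:cyl(q,24,24,74),j[:2],[(p,L('jar','top',0))]))
d=ray(p,(179,348),8)
two('dish',lambda q:box(q,(110,110),0,15),[d[0],d[1],0],L('dish','top',0),L('dish','side',0))
d=ray(p,(241,386),40)
two('rack',lambda q:box(q,(60,160),0,60),[d[0],d[1],0],L('rack','top',0),L('rack','side',0))
d0=ray(p,(263,290),24)
o=p['img'].copy()
E
```

```text
wood px [[110, 99, 74], [95, 89, 72], [104, 95, 73], [117, 117, 103], [115, 121, 113], [87, 93, 84]] bg [130 135 125]
[[198, 168, 46, 29, 474], [114, 222, 48, 23, 531], [53, 283, 11, 22, 156], [75, 285, 16, 21, 155], [181, 292, 64, 46, 1640], [20, 308, 18, 13, 129], [98, 309, 67, 58, 1790]]
frame [(array([556.436, 323.779,   2.859]), np.float64(0.08702552318572998)), (array([558.705, 322.117,   2.848]), np.float64(0.10901898145675659)), (array([557.527, 323.315,   2.848]), np.float64(0.10464391112327576))]
frame [(array([659.1  ,  91.679,   0.14 ]), np.float64(0.0955357551574707)), (array([661.857,  91.521,   0.151]), np.float64(0.11007946729660034)), (array([660.435,  91.869,   0.142]), np.float64(0.10568058490753174))]
1823 2038 [437.533 -52.533  -2.788]
base (array([441.102, -45.079,  -2.856]), np.float64(0.13812601566314697)) (array([438.523, -46.345,  -2.811]), np.float64(0.17001557350158691)) (array([438.663, -46.025,  -2.847]), np.float64(0.15508884191513062))
jar [439.38 -42.09  74.  ]
jarfit (array([435.357, -44.839]), np.float64(0.15908271074295044))
dish (array([ 619.992, -252.224,   -0.103]), np.float64(0.05505555868148804)) (array([ 621.114, -252.807,   -0.08 ]), np.float64(0.12757158279418945)) (array([ 620.554, -252.564,   -0.099]), np.float64(0.09256044030189514))
rack (array([ 439.374, -317.203,   -0.258]), np.float64(0.24260210990905762)) (array([ 442.171, -317.641,   -0.31 ]), np.float64(0.17106866836547852)) (array([ 440.755, -317.468,   -0.289]), np.float64(0.21098050475120544))
```

```bash
cat > ov.py <<'E'
from h import *
def line(im,p,P,Z,o,c):
    u=(proj(p,P)-o+.5)*Z-.5
    for a,b in zip(u,np.roll(u,-1,0)):cv2.line(im,*[tuple(int(v*16) for v in x) for x in(a,b)],c,1,cv2.LINE_AA,4)
def rect(q,s,z):
    b=box(q,s,z,z)[::2];return b[[0,1,3,2]]
def crop(p,cx,cy,w,h,Z):
    o=np.array([cx-w//2,cy-h//2]);i=cv2.cvtColor(p['img'],cv2.COLOR_RGB2BGR)[o[1]:o[1]+h,o[0]:o[0]+w]
    return cv2.resize(i,None,fx=Z,fy=Z,interpolation=cv2.INTER_CUBIC),o
def loc(q,pts):
    c,n=np.cos(q[2]),np.sin(q[2]);return np.array([[q[0]+c*a-n*b,q[1]+n*a+c*b,z] for a,b,z in pts])
POST=[(x,y,76) for x in(31,-31) for y in(50,-50)]+[(0,66,76),(0,-66,76)]
def drawbase(im,p,q,Z,o):
    line(im,p,rect(q,(80,150),24),Z,o,(0,255,255));line(im,p,rect(q,(80,150),0),Z,o,(0,255,0))
    for a in loc(q,POST):
        line(im,p,cyl(a,4,75,75)[::2],Z,o,(255,0,255))
        line(im,p,cyl(a,4,24,24)[::2],Z,o,(255,128,0))
    for a in loc(q,[(0,46,0),(0,-46,0)]):line(im,p,cyl(a,7,24,24)[::2],Z,o,(255,255,0))
E
python3 - <<'E'
from ov import *
import pickle
p,s,_=pickle.load(open('/tmp/ps.pkl','rb'))
q=np.array([438.7,-46.,-2.847]);r=np.array([440.7,-317.5,-.289])
T=[]
for c,(a,b),(e,f) in((p,(283,252),(390,236)),(s,(256,248),(356,300))):
    im,o=crop(c,a,b,100,70 if c is p else 75,4);drawbase(im,c,q,4,o)
    i2,o=crop(c,e,f,100,70 if c is p else 75,4) 
    line(i2,c,rect(r,(60,160),60),4,o,(0,255,255))
    for a in loc(r,[(0,y,0) for y in(-57,-19,19,57)]):
        line(i2,c,cyl(a,7.5,60,60)[::2],4,o,(255,255,0));line(i2,c,cyl(a,6.5,140,140)[::2],4,o,(255,0,255))
    T.append(np.hstack([im,i2]))
cv2.imwrite('pics/ov1.png',np.vstack(T))
E
```

```text
(no output)
```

View pics/ov1.png

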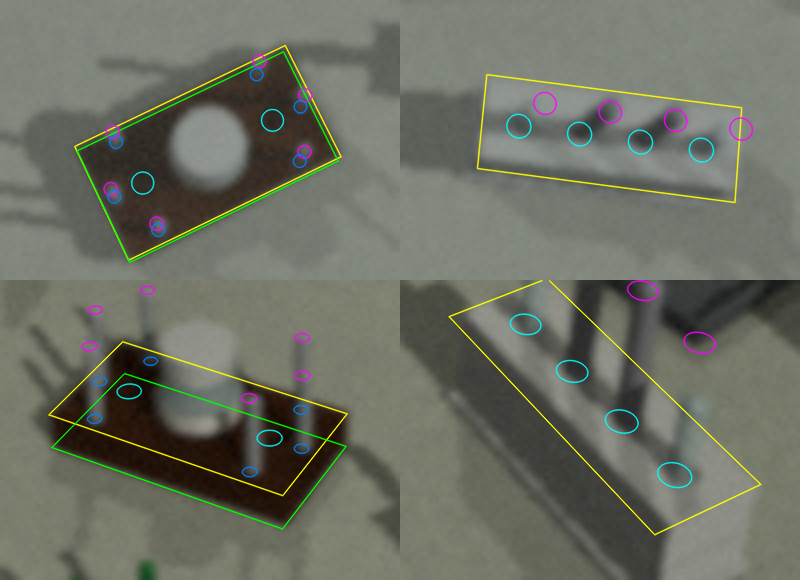

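```bash
cat > plan.py <<'E'
import sys,json,os,numpy as np
# usage: plan.py x y z phi  [x y z phi ...] ; or: plan.py set sx sy sz tz (apply last commanded row)
F='/tmp/cmd.json';q=np.array(json.load(open(F)) if os.path.exists(F) else [176.973,494.279,250.294,1.227])
a=sys.argv[1:]
E=lambda f:np.array([[-np.sin(f),np.cos(f),0],[np.cos(f),np.sin(f),0],[0,0,-1]])
if a[0]=='set':
    v=np.array(a[1:5],float);q[:3]+=E(q[3]).T@(v[:3]*400);q[3]-=v[3]*np.pi/2;json.dump(q.tolist(),open(F,'w'));a=a[5:]
print('cmd',np.round(q,2))
for w in np.array(a,float).reshape(-1,4):
    t=(q[3]-w[3]);print(np.round(E(q[3])@(w[:3]-q[:3])/400,4),'turn',round(t/(np.pi/2),4))
E
python3 plan.py 438 -45.5 200 1.866 438 -45.5 100 1.866 438 -45.5 52 1.866
```

```text
cmd [176.97 494.28 250.29   1.23]
[-1.0692 -1.0505  0.1257] turn -0.4068
[-1.0692 -1.0505  0.3757] turn -0.4068
[-1.0692 -1.0505  0.4957] turn -0.4068
```

jog_arm(series="-0.9 -0.9 0.12 0 0 -0.4068 0.53;-0.9 -0.9 0.12 0 0 -0.4068 0.53;-0.9 -0.9 0.12 0 0 -0.4068 0.53;-0.9 -0.9 0.12 0 0 -0.4068 0.53;-0.9 -0.9 0.12 0 0 -0.4068 0.53;-0.9 -0.9 0.12 0 0 -0.4068 0.53;-0.9 -0.9 0.12 0 0 -0.4068 0.53;-0.9 -0.9 0.12 0 0 -0.4068 0.53;-0.9 -0.9 0.12 0 0 -0.4068 0.53;-0.9 -0.9 0.12 0 0 -0.4068 0.53;-0.9 -0.9 0.12 0 0 -0.4068 0.53;-0.9 -0.9 0.12 0 0 -0.4068 0.53")

```text
time_s: 3.8
eef_pos: [394.3, 34.9, 202.5]
ee_rot: [0.0, -0.148, 0.989, 0.0]
force: [-0.3, -0.2, 0.3]
grip_width: 0.766
grip_force: 0.0
```

```bash
python3 plan.py set -.9 -.9 .12 -.4068  438 -45.5 110 1.866 438 -45.5 52 1.866; python3 - <<'E'
from h import *
s=sense();print(s['time_s'],s['eef_pos'],s['joints'],s['grip_width'],s['force'])
E
```

```text
cmd [394.56  34.   202.29   1.87]
[-0.0461 -0.2218  0.2307] turn -0.0
[-0.0461 -0.2218  0.3757] turn -0.0
3.8 [394.27225456  34.88911751 202.45725601] [-2.10031386e-01  7.45125932e-02  1.92358801e+00  1.13774172e-04
  1.14322304e+00 -2.07765340e+00] 0.7657207879056651 [-0.25526536 -0.23611784  0.27414966]
```

jog_arm(series="-0.046 -0.222 0.15 0 0 0 0.53;-0.046 -0.222 0.15 0 0 0 0.53;-0.046 -0.222 0.15 0 0 0 0.53;-0.046 -0.222 0.22 0 0 0 0.53;-0.046 -0.222 0.26 0 0 0 0.53;-0.046 -0.222 0.3 0 0 0 0.53;-0.046 -0.222 0.34 0 0 0 0.53;-0.046 -0.222 0.375 0 0 0 0.53;-0.046 -0.222 0.375 0 0 0 0.53;-0.046 -0.222 0.375 0 0 0 -0.2;-0.046 -0.222 0.375 0 0 0 -0.2;-0.046 -0.222 0.375 0 0 0 -0.2;-0.046 -0.222 0.375 0 0 0 -0.2;-0.046 -0.222 0.375 0 0 0 -0.2", grip_force=30)

```text
time_s: 5.55
eef_pos: [438.4, -45.5, 53.3]
ee_rot: [0.001, -0.147, 0.989, -0.0]
force: [-1.2, 1.9, 6.3]
grip_width: 0.54
grip_force: 29.8
```

```bash
python3 plan.py set -.046 -.222 .375 0  438 -45.5 160 1.866 620.5 -252.6 160 1.2  620.5 -252.6 34 1.2
```

```text
cmd [438.   -45.6   52.29   1.87]
[-1.000e-04  2.000e-04 -2.693e-01] turn -0.0
[-0.286  -0.6278 -0.2693] turn 0.424
[-0.286  -0.6278  0.0457] turn 0.424
```

jog_arm(series="0 0 -0.1 0 0 0 -0.2;0 0 -0.2 0 0 0 -0.2;0 0 -0.27 0 0 0 -0.2;0 0 -0.27 0 0 0 -0.2;-0.286 -0.628 -0.27 0 0 0.424 -0.2;-0.286 -0.628 -0.27 0 0 0.424 -0.2;-0.286 -0.628 -0.27 0 0 0.424 -0.2;-0.286 -0.628 -0.27 0 0 0.424 -0.2;-0.286 -0.628 -0.27 0 0 0.424 -0.2;-0.286 -0.628 -0.27 0 0 0.424 -0.2;-0.286 -0.628 -0.27 0 0 0.424 -0.2;-0.286 -0.628 -0.17 0 0 0.424 -0.2;-0.286 -0.628 -0.07 0 0 0.424 -0.2;-0.286 -0.628 0 0 0 0.424 -0.2;-0.286 -0.628 0.025 0 0 0.424 -0.2;-0.286 -0.628 0.04 0 0 0.424 -0.2;-0.286 -0.628 0.046 0 0 0.424 -0.2;-0.286 -0.628 0.046 0 0 0.424 -0.2")

```text
time_s: 7.8
eef_pos: [620.8, -252.8, 34.7]
ee_rot: [0.001, 0.184, 0.983, -0.0]
force: [0.1, 0.2, -0.9]
grip_width: 0.537
grip_force: 31.8
```

```bash
python3 plan.py set -.286 -.628 .046 .424; python3 - <<'E'
from ov import *
p=capture('top');s=capture('side')
q=np.array([620.5,-252.6,-.1]);T=[]
for c in(p,s):
    u=proj(c,[620,-252,30])[0].astype(int);im,o=crop(c,u[0],u[1],100,80,4)
    line(im,c,rect(q,(110,110),15),4,o,(0,255,255));line(im,c,cyl([620.5,-252.6],24,5,5)[::2],4,o,(255,0,255));T.append(im)
cv2.imwrite('pics/jar1.png',np.hstack(T))
E
```

```text
cmd [ 620.54 -252.65   33.89    1.2 ]
```

View pics/jar1.png

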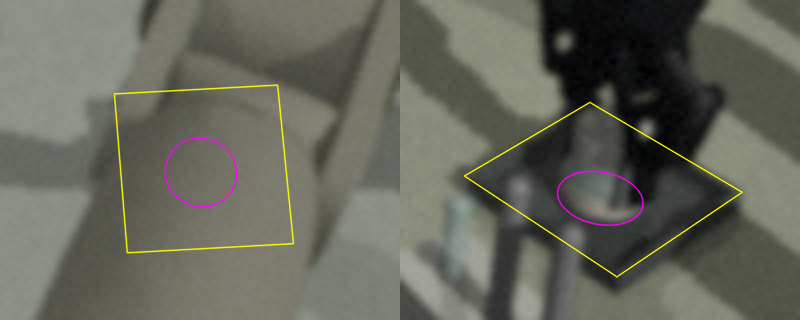

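jog_arm(series="0 0 0.002 0 0 0 -0.2;0 0 0.004 0 0 0 -0.2;0 0 0.004 0 0 0 -0.2;0 0 0.004 0 0 0 0.4;0 0 0.004 0 0 0 0.6;0 0 0.004 0 0 0 0.6;0 0 0.004 0 0 0 0.6;0 0 0 0 0 0 0.6;0 0 -0.05 0 0 0 0.6;0 0 -0.15 0 0 0 0.6;0 0 -0.3 0 0 0 0.6;0 0 -0.4 0 0 0 0.6;0 0 -0.4 0 0 0 0.6")

```text
time_s: 9.52
eef_pos: [621.6, -253.2, 199.4]
ee_rot: [0.004, 0.184, 0.983, -0.002]
force: [0.7, 0.0, -1.0]
grip_width: 0.8
grip_force: 0.0
```

```bash
python3 plan.py set 0 0 -.4 0 660 92 150 .143 660 92 40 .143
```

```text
cmd [ 620.54 -252.65  193.89    1.2 ]
[0.2203 0.8388 0.1097] turn 0.6729
[0.2203 0.8388 0.3847] turn 0.6729
```

```bash
python3 plan.py 330 250 190 .143
```

```text
cmd [ 620.54 -252.65  193.89    1.2 ]
[1.1323 0.908  0.0097] turn 0.6729
```

jog_arm(series="1 0.95 0 0 0 0.67 0.6;1 0.95 0 0 0 0.67 0.6;1 0.95 0 0 0 0.67 0.6;1 0.95 0 0 0 0.67 0.6;1 0.95 0 0 0 0.67 0.6;1 0.95 0 0 0 0.67 0.6;1 0.95 0 0 0 0.67 0.6;1 0.95 0 0 0 0.67 0.6;1 0.95 0 0 0 0.67 0.6;1 0.95 0 0 0 0.67 0.6;1 0.95 0 0 0 0.67 0.6;1 0.95 0 0 0 0.67 0.6")

```text
time_s: 11.02
eef_pos: [385.9, 245.5, 193.8]
ee_rot: [-0.0, 0.654, 0.757, -0.0]
force: [-0.6, -0.4, -0.3]
grip_width: 0.795
grip_force: 0.0
```

```bash
python3 plan.py set 1 .95 0 .67; cat >> h.py <<'E'
def basemask(c,q):
    """dark base pixels near the expected pose"""
    m=np.zeros(c['img'].shape[:2],np.uint8);cv2.fillPoly(m,[cv2.convexHull(proj(c,box(q,(90,160),0,26)).astype(np.int32))],1)
    d=(cv2.GaussianBlur(c['img'],(0,0),.6).max(2)<100)&(m>0)
    return fill(cv2.morphologyEx(d.astype(np.uint8),cv2.MORPH_OPEN,np.ones((3,3),np.uint8))>0)
E
python3 - <<'E'
from ov import *
np.set_printoptions(precision=3,suppress=True)
p=capture('top');s=capture('side')
print(sense()['time_s'],sense()['eef_pos'])
for f in frames(p,s,[[557.5,323,2.85],[660.5,92,.14]]):print('frame',*f)
q=np.array([438.7,-46.,-2.847])
mm=[(c,basemask(c,q)) for c in(p,s)]
for x in([mm[0]],[mm[1]],mm):print('base',fit(lambda q:box(q,(80,150),0,24),q,x))
for c in(p,s):
    H=[ray(c,m['point'],24) for m in mark_of('base_hole_a',c)]
    print('holes',[h[:2] for h in H if np.linalg.norm(h[:2]-q[:2])<70])
T=[]
for c in(p,s):
    u=proj(c,[438,-46,24])[0].astype(int);im,o=crop(c,u[0],u[1],80,75,5);drawbase(im,c,q,5,o);T.append(im)
cv2.imwrite('pics/base2.png',np.hstack(T))
import pickle;pickle.dump((p,s),open('/tmp/ps2.pkl','wb'))
cv2.imwrite('pics/top2.png',cv2.cvtColor(p['img'],cv2.COLOR_RGB2BGR))
E
```

```text
cmd [3.8543e+02 2.4647e+02 1.9389e+02 1.5000e-01]
11.125 [385.91  245.642 193.87 ]
frame (array([556.887, 323.471,   2.847]), np.float64(0.08348578214645386)) (array([558.997, 323.633,   2.848]), np.float64(0.1168522834777832)) (array([557.624, 323.058,   2.852]), np.float64(0.10853502154350281))
frame (array([659.328,  91.4  ,   0.148]), np.float64(0.08923280239105225)) (array([660.89 ,  91.324,   0.135]), np.float64(0.11405301094055176)) (array([660.359,  91.675,   0.143]), np.float64(0.10736793279647827))
base (array([439.731, -42.977,  -2.854]), np.float64(0.13944262266159058))
base (array([438.659, -45.942,  -2.846]), np.float64(0.12768352031707764))
base (array([439.603, -46.035,  -2.843]), np.float64(0.13632306456565857))
holes [array([455.115, -98.757]), array([409.428,  -3.161])]
holes [array([450.553, -92.385]), array([425.541,  -1.381])]
```

View pics/base2.png

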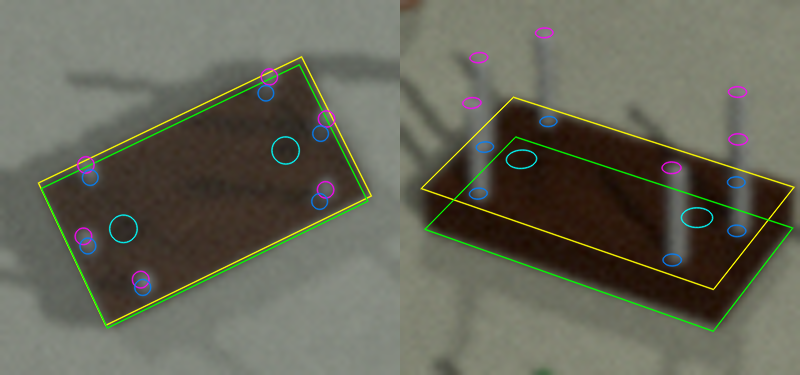

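View pics/top2.png

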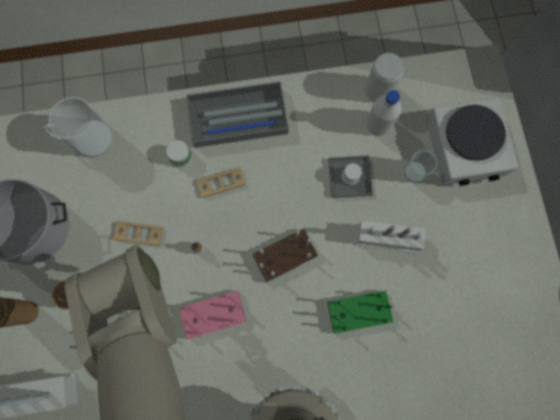

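```bash
python3 plan.py 660.3 91.6 190 .143 660.3 91.6 60 .143 660.3 91.6 21 .143
```

```text
cmd [3.8543e+02 2.4647e+02 1.9389e+02 1.5000e-01]
[-0.484   0.6228  0.0097] turn 0.0029
[-0.484   0.6228  0.3347] turn 0.0029
[-0.484   0.6228  0.4322] turn 0.0029
```

jog_arm(series="-0.484 0.623 0.01 0 0 0.003 0.6;-0.484 0.623 0.01 0 0 0.003 0.6;-0.484 0.623 0.01 0 0 0.003 0.6;-0.484 0.623 0.01 0 0 0.003 0.6;-0.484 0.623 0.01 0 0 0.003 0.6;-0.484 0.623 0.01 0 0 0.003 0.6;-0.484 0.623 0.01 0 0 0.003 0.6;-0.484 0.623 0.14 0 0 0.003 0.6;-0.484 0.623 0.25 0 0 0.003 0.6;-0.484 0.623 0.33 0 0 0.003 0.6;-0.484 0.623 0.38 0 0 0.003 0.6;-0.484 0.623 0.41 0 0 0.003 0.6;-0.484 0.623 0.432 0 0 0.003 0.6;-0.484 0.623 0.432 0 0 0.003 0.6;-0.484 0.623 0.432 0 0 0.003 -0.2;-0.484 0.623 0.432 0 0 0.003 -0.2;-0.484 0.623 0.432 0 0 0.003 -0.2;-0.484 0.623 0.432 0 0 0.003 -0.2;-0.484 0.623 0.432 0 0 0.003 -0.2", grip_force=40)

```text
time_s: 13.6
eef_pos: [661.0, 91.6, 22.3]
ee_rot: [0.001, 0.655, 0.756, 0.001]
force: [0.1, 0.7, 7.4]
grip_width: 0.57
grip_force: 41.9
```

```bash
python3 plan.py set -.484 .623 .432 .003  660.3 91.6 120 .143 439.2 -46 130 .297
```

```text
cmd [6.6038e+02 9.1610e+01 2.1090e+01 1.4000e-01]
[ 0.000e+00 -2.000e-04 -2.473e-01] turn -0.0001
[-0.2618 -0.5963 -0.2723] turn -0.0981
```

jog_arm(series="0 0 -0.05 0 0 0 -0.2;0 0 -0.15 0 0 0 -0.2;0 0 -0.247 0 0 0 -0.2;0 0 -0.247 0 0 0 -0.2;-0.262 -0.596 -0.247 0 0 -0.098 -0.2;-0.262 -0.596 -0.247 0 0 -0.098 -0.2;-0.262 -0.596 -0.247 0 0 -0.098 -0.2;-0.262 -0.596 -0.247 0 0 -0.098 -0.2;-0.262 -0.596 -0.247 0 0 -0.098 -0.2;-0.262 -0.596 -0.247 0 0 -0.098 -0.2;-0.262 -0.596 -0.247 0 0 -0.098 -0.2;-0.262 -0.596 -0.247 0 0 -0.098 -0.2;-0.262 -0.596 -0.247 0 0 -0.098 -0.2")

```text
time_s: 15.22
eef_pos: [439.7, -45.7, 119.7]
ee_rot: [-0.0, 0.594, 0.804, -0.0]
force: [0.4, -0.9, -1.8]
grip_width: 0.571
grip_force: 41.7
```

```bash
python3 plan.py set -.262 -.596 -.247 -.098; python3 - <<'E'
from ov import *
np.set_printoptions(precision=3,suppress=True)
p=capture('top');s=capture('side')
e=sense();print(e['eef_pos'],e['force'],e['grip_width'])
q=np.array([439.2,-46.,.297]);z0=99
for c in(p,s):
    w=wood(c);u=proj(c,[439,-46,z0])[0];n,l=cv2.connectedComponents(w.astype(np.uint8))
    near=np.zeros_like(w);cv2.circle(nn:=near.astype(np.uint8),tuple(u.astype(int)),42,1,-1)
    m=w&(nn>0);m=cv2.morphologyEx(m.astype(np.uint8),cv2.MORPH_OPEN,np.ones((2,2),np.uint8))>0
    print(m.sum(),fit(lambda q:box(q,(50,120),z0,z0+12),q,[(c,fill(m))]))
T=[]
for c in(p,s):
    u=proj(c,[438,-46,60])[0].astype(int);im,o=crop(c,u[0],u[1],80,80,5)
    drawbase(im,c,q,5,o);line(im,c,rect(q,(50,120),z0),5,o,(0,0,255));line(im,c,rect(q,(50,120),z0+12),5,o,(0,0,255));T.append(im)
cv2.imwrite('pics/f1.png',np.hstack(T))
E
```

```text
cmd [ 4.3933e+02 -4.6060e+01  1.1989e+02  3.0000e-01]
[439.485 -45.866 119.801] [ 0.213  0.033 -0.052] 0.5681031024116433Traceback (most recent call last):
  File "<stdin>", line 10, in <module>
  File "h.py", line 36, in fill
    h=cv2.convexHull(np.argwhere(m)[:,::-1].astype(np.int32));a=np.zeros(m.shape,np.uint8);cv2.fillPoly(a,[h],1);return a>0
                                                                                           ~~~~~~~~~~~~^^^^^^^^^
cv2.error: OpenCV(4.12.0) /io/opencv/modules/imgproc/src/drawing.cpp:2426: error: (-215:Assertion failed) p.checkVector(2, CV_32S) > 0 in function 'fillPoly'
```

```bash
cat > held.py <<'E'
from ov import *
import sys
np.set_printoptions(precision=3,suppress=True)
q=np.array([float(v) for v in sys.argv[1:4]]);z0=float(sys.argv[4]);name=sys.argv[5];B=np.array([439.2,-46.,.297])
p=capture('top');s=capture('side');T=[]
for c in(p,s):
    w=wood(c).astype(np.uint8);h=np.zeros_like(w);cv2.fillPoly(h,[cv2.convexHull(proj(c,box(q,(62,132),z0-3,z0+15)).astype(np.int32))],1)
    m=cv2.morphologyEx(w&h,cv2.MORPH_OPEN,np.ones((2,2),np.uint8))>0
    print(m.sum(),fit(lambda q:box(q,(50,120),z0,z0+12),q,[(c,fill(m))]) if m.sum()>60 else '')
    u=proj(c,[q[0],q[1],60])[0].astype(int);im,o=crop(c,u[0],u[1],80,80,5)
    drawbase(im,c,B,5,o);line(im,c,rect(q,(50,120),z0),5,o,(0,0,255));line(im,c,rect(q,(50,120),z0+12),5,o,(0,0,255));T.append(im)
cv2.imwrite(f'pics/{name}.png',np.hstack(T))
E
python3 held.py 439.2 -46 .297 99 f1
```

```text
0 
668 (array([436.552, -53.338,   0.348]), np.float64(0.10740327835083008))
```

View pics/f1.png

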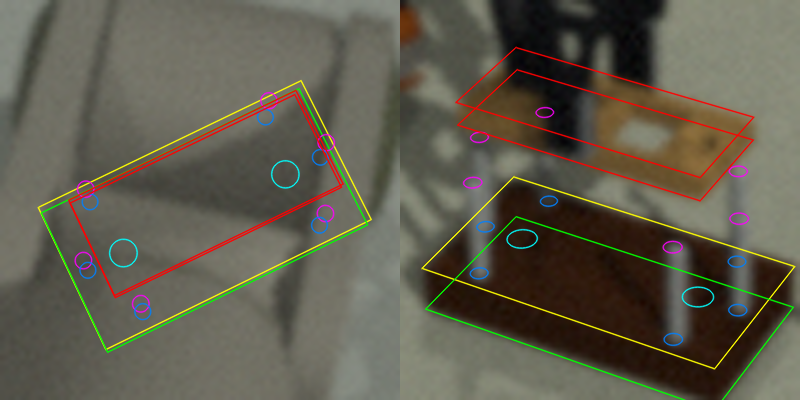

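```bash
cat > hf.py <<'E'
from ov import *
import sys
np.set_printoptions(precision=3,suppress=True)
def heldfit(s,q,z0,ex):
    """side-camera fit of a held frame, leaving out columns ex hidden by the fingers"""
    w=wood(s).astype(np.uint8);h=np.zeros_like(w);cv2.fillPoly(h,[cv2.convexHull(proj(s,box(q,(76,146),z0-6,z0+18)).astype(np.int32))],1)
    m=cv2.morphologyEx(w&h,cv2.MORPH_OPEN,np.ones((2,2),np.uint8))>0
    A=m.copy();A[:,ex[0]:]=0;C=m.copy();C[:,:ex[1]]=0
    M=(fill(A)|fill(C));big=cv2.GaussianBlur(cv2.resize(M.astype(np.float32),None,fx=K,fy=K),(0,0),2)
    keep=np.ones(big.shape,np.float32);keep[:,ex[0]*K:ex[1]*K]=0
    def cost(v):
        x=q+v*[1,1,.01];hh=cv2.convexHull(((proj(s,box(x,(50,120),z0,z0+12))+.5)*K-.5).astype(np.float32))
        a=np.zeros(big.shape,np.float32);cv2.fillPoly(a,[np.round(hh*16).astype(np.int32)],1,shift=4)
        return 1-(np.minimum(a,big)*keep).sum()/(np.maximum(a,big)*keep).sum()
    S=np.vstack([np.zeros(3),6*np.eye(3)])
    r=minimize(cost,S[0],method='Nelder-Mead',options=dict(initial_simplex=S,xatol=.05,fatol=1e-5))
    return q+r.x*[1,1,.01],r.fun,M
E
python3 - <<'E'
from hf import *
s=capture('side');q=np.array([439.2,-46.,.297])
o=proj(s,[439.2,-46,60])[0].astype(int)-40
for z in(97,99,101):
    r=heldfit(s,q,z,(o[0]+17,o[0]+42));print(z,r[:2])
im,o=crop(s,o[0]+40,o[1]+25,80,60,10)
x=heldfit(s,q,99,(o[0]+17,o[0]+42))[0]
for z in(99,111):line(im,s,rect(x,(50,120),z),10,o,(0,255,0))
for z in(99,111):line(im,s,rect(q,(50,120),z),10,o,(0,0,255))
for y in(46,-46):line(im,s,cyl(loc(q,[(0,y,0)])[0],7.25,111,111)[::2],10,o,(0,0,255))
cv2.imwrite('pics/f1b.png',im)
E
```

```text
97 (array([439.684, -50.463,   0.326]), np.float64(0.10665303468704224))
99 (array([438.543, -52.02 ,   0.312]), np.float64(0.10425436496734619))
101 (array([436.244, -54.132,   0.328]), np.float64(0.10141420364379883))
```

View pics/f1b.png

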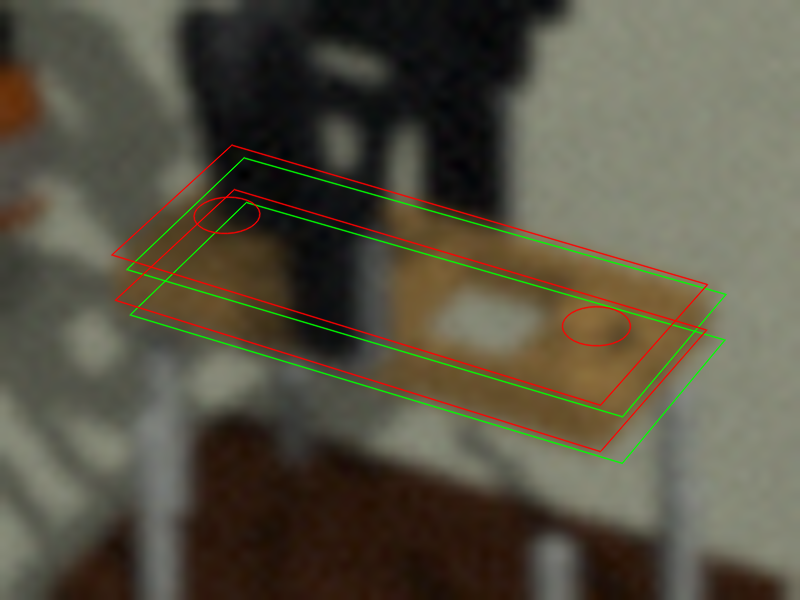

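jog_arm(series="0.004 0 0.02 0 0 0 -0.2;0.004 0 0.04 0 0 0 -0.2;0.004 0 0.05 0 0 0 -0.2;0.004 0 0.056 0 0 0 -0.2;0.004 0 0.062 0 0 0 -0.2;0.004 0 0.068 0 0 0 -0.2;0.004 0 0.075 0 0 0 -0.2;0.004 0 0.075 0 0 0 -0.2")

```text
time_s: 16.48
eef_pos: [438.8, -44.5, 89.7]
ee_rot: [-0.0, 0.595, 0.804, -0.0]
force: [0.1, 0.3, -1.5]
grip_width: 0.564
grip_force: 41.7
```

```bash
python3 plan.py set .004 0 .075 0; python3 -c "
from rig import *
s=sense();print(s['eef_pos'],s['force'],s['wrist_torque'])"
```

```text
cmd [ 4.3886e+02 -4.4530e+01  8.9890e+01  3.0000e-01]
[438.78019447 -44.5185376   89.74622812] [ 0.0813856   0.30773585 -1.49426298] [-0.02410703 -0.01526597  0.00550456]
```

No contact: the frame has entered between the posts. Lowering further.

jog_arm(series="0 0 0.02 0 0 0 -0.2;0 0 0.04 0 0 0 -0.2;0 0 0.06 0 0 0 -0.2;0 0 0.08 0 0 0 -0.2;0 0 0.095 0 0 0 -0.2;0 0 0.104 0 0 0 -0.2;0 0 0.11 0 0 0 -0.2;0 0 0.11 0 0 0 -0.2")

```text
time_s: 17.48
eef_pos: [438.9, -44.5, 46.2]
ee_rot: [0.0, 0.595, 0.804, -0.0]
force: [-2.9, 0.9, 4.0]
grip_width: 0.571
grip_force: 42.2
```

```bash
python3 plan.py set 0 0 .11 0; python3 -c "
from rig import *
s=sense();print(s['eef_pos'],s['force'],s['wrist_torque'])"; python3 - <<'E'
from ov import *
s=capture('side');B=np.array([439.2,-46.,.297])
u=proj(s,[439,-46,40])[0].astype(int);im,o=crop(s,u[0],u[1],100,75,8);line(im,s,rect(B,(50,120),36),8,o,(0,0,255));line(im,s,rect(B,(50,120),24),8,o,(0,0,255))
cv2.imwrite('pics/f1c.png',im)
E
```

```text
cmd [ 4.3886e+02 -4.4530e+01  4.5890e+01  3.0000e-01]
[438.89300644 -44.5445425   46.22377128] [-2.92418424  0.91815677  4.0292778 ] [ 0.07447402  0.31921711 -0.00322499]
```

View pics/f1c.png

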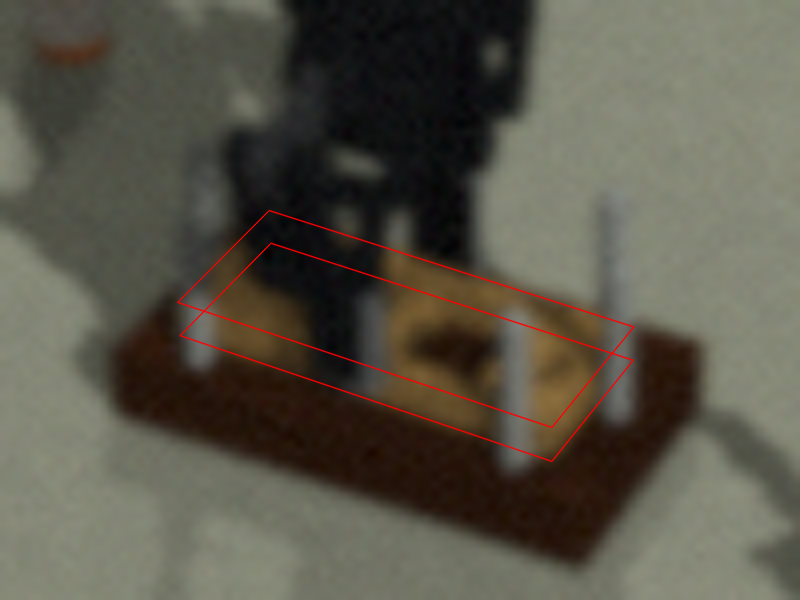

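jog_arm(series="0 0 0 0 0 0 0.2;0 0 0 0 0 0 0.5;0 0 0 0 0 0 0.5;0 0 0 0 0 0 0.5;0 0 -0.05 0 0 0 0.5;0 0 -0.15 0 0 0 0.5;0 0 -0.28 0 0 0 0.6;0 0 -0.36 0 0 0 0.6;0 0 -0.36 0 0 0 0.6;0 0 -0.36 0 0 0 0.6")

```text
time_s: 18.77
eef_pos: [438.4, -44.4, 189.1]
ee_rot: [-0.001, 0.595, 0.804, -0.0]
force: [-0.8, 0.4, 0.1]
grip_width: 0.8
grip_force: 0.0
```

```bash
python3 plan.py set 0 0 -.36 0 370 250 190 -.289
```

```text
cmd [ 4.3886e+02 -4.4530e+01  1.8989e+02  3.0000e-01]
[ 7.545e-01  5.070e-02 -3.000e-04] turn 0.3729
```

jog_arm(series="0.75 0.05 0 0 0 0.373 0.6;0.75 0.05 0 0 0 0.373 0.6;0.75 0.05 0 0 0 0.373 0.6;0.75 0.05 0 0 0 0.373 0.6;0.75 0.05 0 0 0 0.373 0.6;0.75 0.05 0 0 0 0.373 0.6;0.75 0.05 0 0 0 0.373 0.6;0.75 0.05 0 0 0 0.373 0.6")

```text
time_s: 19.77
eef_pos: [370.3, 247.4, 189.2]
ee_rot: [-0.0, 0.802, 0.598, -0.001]
force: [0.8, -1.3, -0.9]
grip_width: 0.797
grip_force: 0.0
```

```bash
python3 plan.py set .75 .05 0 .373 557.6 323.3 190 -.289 557.6 323.3 60 -.289 557.6 323.3 21 -.289; python3 - <<'E'
from h import *
np.set_printoptions(precision=3,suppress=True)
p=capture('top');s=capture('side')
for f in frames(p,s,[[557.5,323,2.85]]):print('frame',*f)
q=np.array([439.2,-46.,.297])
for c in(p,s):
    w=wood(c).astype(np.uint8);h=np.zeros_like(w);cv2.fillPoly(h,[cv2.convexHull(proj(c,box(q,(56,126),22,38)).astype(np.int32))],1)
    m=w&h>0;print(m.sum(),fit(lambda q:box(q,(50,120),24,36),q,[(c,fill(m))]))
E
```

```text
cmd [ 3.7025e+02  2.4820e+02  1.8989e+02 -2.9000e-01]
[ 3.135e-01  3.954e-01 -3.000e-04] turn -0.0001
[0.3135 0.3954 0.3247] turn -0.0001
[0.3135 0.3954 0.4222] turn -0.0001
frame (array([565.183, 366.844,   2.836]), np.float64(0.08895701169967651)) (array([566.98 , 364.958,   2.848]), np.float64(0.11681419610977173)) (array([566.345, 366.897,   2.854]), np.float64(0.1106126606464386))
701 (array([438.18 , -45.664,   0.312]), np.float64(0.0869261622428894))
693 (array([440.798, -43.042,   0.269]), np.float64(0.11554563045501709))
```

```bash
python3 plan.py 566.2 366.3 60 -.293 566.2 366.3 21 -.293
```

```text
cmd [ 3.7025e+02  2.4820e+02  1.8989e+02 -2.9000e-01]
[0.4227 0.3854 0.3247] turn 0.0025
[0.4227 0.3854 0.4222] turn 0.0025
```

jog_arm(series="0.423 0.385 0 0 0 0.0025 0.6;0.423 0.385 0 0 0 0.0025 0.6;0.423 0.385 0 0 0 0.0025 0.6;0.423 0.385 0 0 0 0.0025 0.6;0.423 0.385 0 0 0 0.0025 0.6;0.423 0.385 0.13 0 0 0.0025 0.6;0.423 0.385 0.25 0 0 0.0025 0.6;0.423 0.385 0.33 0 0 0.0025 0.6;0.423 0.385 0.38 0 0 0.0025 0.6;0.423 0.385 0.405 0 0 0.0025 0.6;0.423 0.385 0.422 0 0 0.0025 0.6;0.423 0.385 0.422 0 0 0.0025 0.6;0.423 0.385 0.422 0 0 0.0025 -0.2;0.423 0.385 0.422 0 0 0.0025 -0.2;0.423 0.385 0.422 0 0 0.0025 -0.2;0.423 0.385 0.422 0 0 0.0025 -0.2;0.423 0.385 0.422 0 0 0.0025 -0.2")

```text
time_s: 22.0
eef_pos: [566.6, 366.8, 22.3]
ee_rot: [0.0, 0.803, 0.596, 0.001]
force: [-1.5, -0.5, 5.8]
grip_width: 0.568
grip_force: 41.9
```

```bash
python3 plan.py set .423 .385 .422 .0025  566.2 366.3 120 -.293 438.9 -44.5 120 .297
```

```text
cmd [ 5.6610e+02  3.6647e+02  2.1090e+01 -2.9000e-01]
[-0.0003  0.0004 -0.2473] turn -0.0
[-1.0755 -0.0076 -0.2473] turn -0.3756
```

jog_arm(series="0 0 -0.05 0 0 0 -0.2;0 0 -0.15 0 0 0 -0.2;0 0 -0.247 0 0 0 -0.2;0 0 -0.247 0 0 0 -0.2;-0.99 -0.008 -0.247 0 0 -0.3756 -0.2;-0.99 -0.008 -0.247 0 0 -0.3756 -0.2;-0.99 -0.008 -0.247 0 0 -0.3756 -0.2;-0.99 -0.008 -0.247 0 0 -0.3756 -0.2;-0.99 -0.008 -0.247 0 0 -0.3756 -0.2;-0.99 -0.008 -0.247 0 0 -0.3756 -0.2;-0.99 -0.008 -0.247 0 0 -0.3756 -0.2;-0.99 -0.008 -0.247 0 0 -0.3756 -0.2;-0.99 -0.008 -0.247 0 0 -0.3756 -0.2;-0.99 -0.008 -0.247 0 0 -0.3756 -0.2;-0.99 -0.008 -0.247 0 0 -0.3756 -0.2")

```text
time_s: 23.88
eef_pos: [448.7, -11.1, 119.8]
ee_rot: [-0.0, 0.594, 0.804, -0.0]
force: [1.0, 0.0, -0.2]
grip_width: 0.569
grip_force: 41.6
```

```bash
python3 plan.py set -.99 -.008 -.247 -.3756 438.9 -44.5 120 .297
```

```text
cmd [ 4.4864e+02 -1.1720e+01  1.1989e+02  3.0000e-01]
[-0.0712 -0.0473 -0.0003] turn -0.0
```

jog_arm(series="-0.071 -0.047 0 0 0 0 -0.2;-0.071 -0.047 0 0 0 0 -0.2;-0.071 -0.047 0 0 0 0 -0.2;-0.071 -0.047 0 0 0 0 -0.2")

```text
time_s: 24.38
eef_pos: [439.1, -43.8, 119.9]
ee_rot: [-0.0, 0.594, 0.804, 0.0]
force: [-0.7, 0.8, -0.7]
grip_width: 0.569
grip_force: 41.6
```

```bash
python3 plan.py set -.071 -.047 0 0; python3 - <<'E'
from hf import *
s=capture('side');q=np.array([439.2,-46.,.297])
o=proj(s,[439.2,-46,60])[0].astype(int)-40
for z in(97,99,101):
    r=heldfit(s,q,z,(o[0]+17,o[0]+42));print(z,r[:2])
im,o=crop(s,o[0]+40,o[1]+25,80,60,10)
for z in(99,111):line(im,s,rect(q,(50,120),z),10,o,(0,0,255))
for y in(46,-46):line(im,s,cyl(loc(q,[(0,y,0)])[0],7.25,111,111)[::2],10,o,(0,0,255))
cv2.imwrite('pics/f2b.png',im)
E
```

```text
cmd [ 4.3897e+02 -4.4380e+01  1.1989e+02  3.0000e-01]
97 (array([439.024, -48.608,   0.313]), np.float64(0.10599255561828613))
99 (array([437.415, -50.884,   0.312]), np.float64(0.10411691665649414))
101 (array([435.723, -52.323,   0.301]), np.float64(0.10462009906768799))
```

View pics/f2b.png

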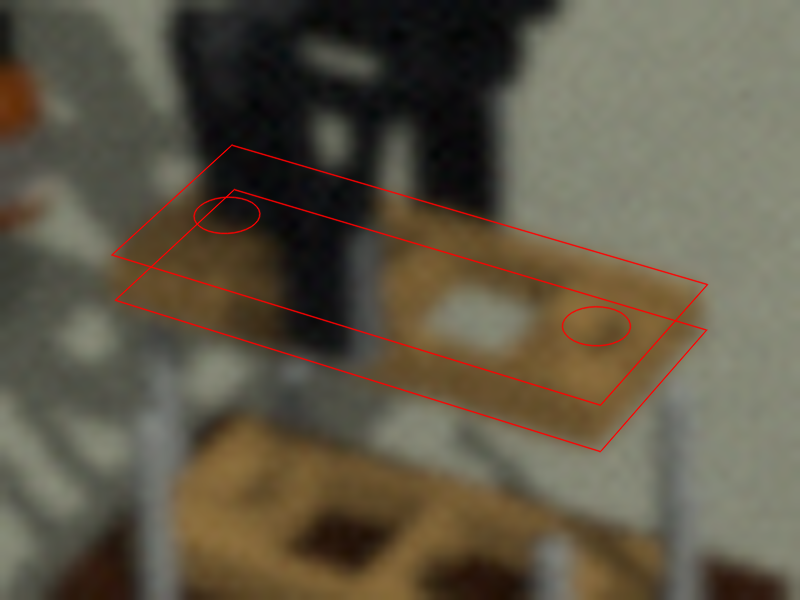

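jog_arm(series="0 0 0.02 0 0 0 -0.2;0 0 0.04 0 0 0 -0.2;0 0 0.05 0 0 0 -0.2;0 0 0.056 0 0 0 -0.2;0 0 0.062 0 0 0 -0.2;0 0 0.068 0 0 0 -0.2;0 0 0.075 0 0 0 -0.2;0 0 0.075 0 0 0 -0.2")

```text
time_s: 25.42
eef_pos: [438.9, -44.4, 89.7]
ee_rot: [-0.0, 0.595, 0.804, -0.0]
force: [0.6, -0.3, -0.3]
grip_width: 0.573
grip_force: 41.7
```

jog_arm(series="0 0 0.02 0 0 0 -0.2;0 0 0.04 0 0 0 -0.2;0 0 0.06 0 0 0 -0.2;0 0 0.07 0 0 0 -0.2;0 0 0.076 0 0 0 -0.2;0 0 0.081 0 0 0 -0.2;0 0 0.081 0 0 0 -0.2")

```text
time_s: 26.3
eef_pos: [439.1, -44.4, 58.2]
ee_rot: [0.0, 0.595, 0.804, -0.0]
force: [-3.8, 1.2, 9.1]
grip_width: 0.572
grip_force: 42.7
```

```bash
python3 plan.py set 0 0 .075 0; python3 plan.py set 0 0 .081 0
```

```text
cmd [ 4.3897e+02 -4.4380e+01  8.9890e+01  3.0000e-01]
cmd [ 4.3897e+02 -4.4380e+01  5.7490e+01  3.0000e-01]
```

jog_arm(series="0 0 0 0 0 0 0.2;0 0 0 0 0 0 0.5;0 0 0 0 0 0 0.5;0 0 0 0 0 0 0.5;0 0 -0.05 0 0 0 0.5;0 0 -0.15 0 0 0 0.5;0 0 -0.28 0 0 0 0.5;0 0 -0.36 0 0 0 0.5;0.7 0.05 -0.36 0 0 0 0.5;0.7 0.05 -0.36 0 0 0 0.5;0.7 0.05 -0.36 0 0 0 0.5;0.7 0.05 -0.36 0 0 0 0.5;0.7 0.05 -0.36 0 0 0 0.5;0.7 0.05 -0.36 0 0 0 0.5;0.7 0.05 -0.36 0 0 0 0.5")

```text
time_s: 28.18
eef_pos: [376.3, 228.7, 201.4]
ee_rot: [0.0, 0.595, 0.804, -0.0]
force: [0.4, 0.1, -0.4]
grip_width: 0.743
grip_force: 0.0
```

```bash
python3 plan.py set .7 .05 -.36 0; python3 - <<'E'
from ov import *
np.set_printoptions(precision=2,suppress=True)
p=capture('top');s=capture('side');q=np.array([439.2,-46.,.297])
for c in(p,s):
    w=wood(c).astype(np.uint8);h=np.zeros_like(w);cv2.fillPoly(h,[cv2.convexHull(proj(c,box(q,(56,126),22,50)).astype(np.int32))],1)
    m=w&h>0;print('stack',m.sum(),fit(lambda q:box(q,(50,120),24,48),q,[(c,fill(m))]))
    for l in('rod_1','tube_1'):
        for r in regions_of(l,c)[:4]:
            m=r['region'];ys,xs=np.nonzero(m);print(l,np.round(r['point']),int(m.sum()),round(r['confidence'],2),'rows',ys.min(),ys.max(),'cols',xs.min(),xs.max())
for n in('rack',):
    for c in(p,s): print('rack',[(m['point'],round(m['confidence'],2),ray(c,m['point'],0)) for m in mark_of(n,c)][:1])
T=[]
for c,w in((p,(388,232)),(s,(355,285))):
    im,o=crop(c,w[0],w[1],80,80,5);print('o',o);T.append(im)
    im,o=crop(c,*proj(c,[439,-46,48])[0].astype(int),80,60,5);line(im,c,cyl(loc(q,[(0,46,0)])[0],7.2,48,48)[::2],5,o,(0,0,255));line(im,c,cyl(loc(q,[(0,-46,0)])[0],7.2,48,48)[::2],5,o,(0,0,255));T.append(cv2.resize(im,(400,300)))
cv2.imwrite('pics/r1.png',np.vstack([np.hstack(T[::2])[:300],np.hstack(T[1::2])]))
import pickle;pickle.dump((p,s),open('/tmp/ps3.pkl','wb'))
E
```

```text
cmd [3.7617e+02 2.2922e+02 2.0149e+02 3.0000e-01]
stack 745 (array([438.46, -45.54,   0.31]), np.float64(0.09134596586227417))
tube_1 [230. 374.] 47 0.45 rows 227 234 cols 367 375
stack 943 (array([441.25, -43.47,   0.27]), np.float64(0.12207579612731934))
rod_1 [282. 367.] 388 0.86 rows 259 300 cols 358 372
rod_1 [269. 354.] 287 0.78 rows 250 287 cols 347 357
tube_1 [265. 335.] 133 0.51 rows 255 275 cols 335 343
rack [([239.7, 385.7], 0.76, array([ 438.31, -314.75,    0.  ]))]
rack [([310.7, 353.1], 0.89, array([ 449.39, -315.32,    0.  ]))]
o [348 192]
o [315 245]
```

View pics/r1.png

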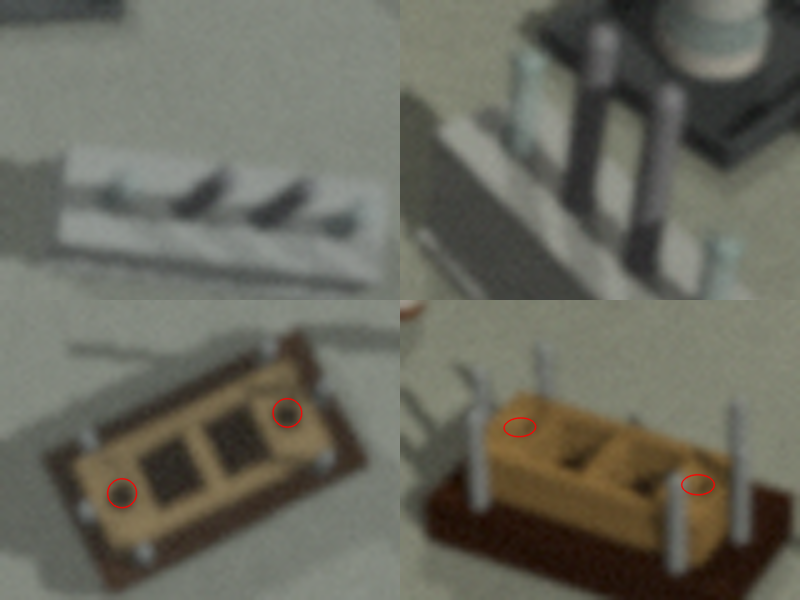

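```bash
python3 - <<'E'
from h import *
import pickle
np.set_printoptions(precision=2,suppress=True)
p,s=pickle.load(open('/tmp/ps3.pkl','rb'))
g=p['img'].astype(int);gray=cv2.GaussianBlur(p['img'],(0,0),.6).mean(2)
roi=np.zeros(gray.shape,bool);roi[222:238,378:412]=1
m=(gray<98)&roi;n,l,st,ce=cv2.connectedComponentsWithStats(m.astype(np.uint8));print(st[1:],ce[1:])
cy=lambda q:np.vstack([cyl(q,6.5,60,140),cyl(q,3.5,145,146)])
tm=[l==i for i in range(1,n) if st[i,4]>25]
gs=cv2.GaussianBlur(s['img'],(0,0),.6).mean(2)
for k,(rc,sc) in enumerate((((227,392.4),(269,354)),((229.6,408),(282,367)))):
    q=ray(p,rc,142)[:2];print('top tip',q,'side tip',ray(s,((251.5,355.8),(263,369.4))[k],142))
    # side mask: dark rod pixels between rack plate and top
    h=np.zeros(gs.shape,np.uint8);cv2.line(h,(int(sc[1]),int(sc[0])-22),(int(sc[1])-2,int(sc[0])+22),1,18)
    sm=comp((gs<112)&(h>0),sc);print(sm.sum())
    print('side',fit(cy,q,[(s,sm)]))
    if len(tm)>k:
        t=comp(m,rc);print('top',t.sum(),fit(cy,q,[(p,t)]),'both',fit(cy,q,[(p,t),(s,sm)]))
E
```

```text
[[381 227  12   9  67]
 [397 229  12   9  68]] [[387.3  231.78]
 [403.06 233.56]]
top tip [ 449.22 -300.22] side tip [ 451.22 -301.74  142.  ]
792
side (array([ 449.67, -300.43]), np.float64(0.6583731174468994))
top 67 (array([ 445.04, -295.97]), np.float64(0.3377881646156311)) both (array([ 446.52, -298.65]), np.float64(0.5258743762969971))
top tip [ 437.6  -334.66] side tip [ 441.95 -337.56  142.  ]
715
side (array([ 443.89, -334.18]), np.float64(0.6034972071647644))
top 68 (array([ 434.96, -332.71]), np.float64(0.33107995986938477)) both (array([ 436.28, -335.4 ]), np.float64(0.4872993528842926))
```

```bash
python3 plan.py 449.5 -300.5 200 -.27; sed -n 1p /dev/null
```

```text
cmd [3.7617e+02 2.2922e+02 2.0149e+02 3.0000e-01]
[-1.32   -0.2122  0.0037] turn 0.3609
```

jog_arm(series="-0.9 -0.2 0 0 0 0.361 0.5;-0.9 -0.2 0 0 0 0.361 0.5;-0.9 -0.2 0 0 0 0.361 0.5;-0.9 -0.2 0 0 0 0.361 0.5;-0.9 -0.2 0 0 0 0.361 0.5;-0.9 -0.2 0 0 0 0.361 0.5;-0.9 -0.2 0 0 0 0.361 0.5;-0.9 -0.2 0 0 0 0.361 0.5;-0.9 -0.2 0 0 0 0.361 0.5;-0.9 -0.2 0 0 0 0.361 0.5")

```text
time_s: 29.82
eef_pos: [405.1, -137.6, 201.6]
ee_rot: [0.0, 0.795, 0.606, 0.0]
force: [-0.3, -0.1, -0.1]
grip_width: 0.753
grip_force: 0.0
```

```bash
python3 plan.py set -.9 -.2 0 .361 449.5 -300.5 200 -.27  449.5 -300.5 125 -.27;
```

```text
cmd [ 4.0501e+02 -1.3843e+02  2.0149e+02 -2.7000e-01]
[-0.3608  0.2153  0.0037] turn -0.0001
[-0.3608  0.2153  0.1912] turn -0.0001
```

jog_arm(series="-0.361 0.215 0 0 0 0 0.5;-0.361 0.215 0 0 0 0 0.5;-0.361 0.215 0 0 0 0 0.5;-0.361 0.215 0 0 0 0 0.5;-0.361 0.215 0 0 0 0 0.5;-0.361 0.215 0.06 0 0 0 0.5;-0.361 0.215 0.12 0 0 0 0.5;-0.361 0.215 0.17 0 0 0 0.5;-0.361 0.215 0.191 0 0 0 0.5;-0.361 0.215 0.191 0 0 0 0.5;-0.361 0.215 0.191 0 0 0 -0.3;-0.361 0.215 0.191 0 0 0 -1;-0.361 0.215 0.191 0 0 0 -1;-0.361 0.215 0.191 0 0 0 -1;-0.361 0.215 0.191 0 0 0 -1;-0.361 0.215 0.191 0 0 0 -1;-0.361 0.215 0.191 0 0 0 -1")

```text
time_s: 31.95
eef_pos: [449.4, -300.7, 125.3]
ee_rot: [0.0, 0.796, 0.605, -0.0]
force: [-1.0, -1.2, 4.9]
grip_width: 0.135
grip_force: 39.2
```

```bash
python3 plan.py set -.361 .215 .191 0; python3 - <<'E'
from h import *
e=sense();print(e['eef_pos'],e['force'],e['wrist_torque'],e['grip_width'])
E
```

```text
cmd [ 4.4935e+02 -3.0055e+02  1.2509e+02 -2.7000e-01]
[ 449.42242335 -300.65147453  125.31560344] [-0.99343592 -1.16299653  4.91318402] [0.15146518 0.31533713 0.0516573 ] 0.13506072102489688
```

```bash
python3 plan.py 449.5 -300.5 250 -.27 425.6 -1.2 250 -.27 425.6 -1.2 195 -.27
```

```text
cmd [ 4.4935e+02 -3.0055e+02  1.2509e+02 -2.7000e-01]
[ 2.000e-04  3.000e-04 -3.123e-01] turn -0.0001
[ 0.7054 -0.2569 -0.3123] turn -0.0001
[ 0.7054 -0.2569 -0.1748] turn -0.0001
```

jog_arm(series="0 0 -0.05 0 0 0 -1;0 0 -0.15 0 0 0 -1;0 0 -0.25 0 0 0 -1;0 0 -0.312 0 0 0 -1;0 0 -0.312 0 0 0 -1")

```text
time_s: 32.58
eef_pos: [449.7, -300.8, 250.7]
ee_rot: [0.001, 0.796, 0.605, 0.0]
force: [0.4, 0.5, -2.1]
grip_width: 0.139
grip_force: 39.3
```

jog_arm(series="0.1 -0.036 -0.312 0 0 0 -1;0.22 -0.08 -0.312 0 0 0 -1;0.36 -0.131 -0.312 0 0 0 -1;0.5 -0.182 -0.312 0 0 0 -1;0.62 -0.226 -0.312 0 0 0 -1;0.69 -0.251 -0.312 0 0 0 -1;0.705 -0.257 -0.312 0 0 0 -1;0.705 -0.257 -0.312 0 0 0 -1;0.705 -0.257 -0.25 0 0 0 -1;0.705 -0.257 -0.2 0 0 0 -1;0.705 -0.257 -0.175 0 0 0 -1;0.705 -0.257 -0.175 0 0 0 -1;0.705 -0.257 -0.175 0 0 0 -1")

```text
time_s: 34.2
eef_pos: [425.8, -1.7, 320.5]
ee_rot: [0.0, 0.796, 0.605, 0.0]
force: [0.1, 0.1, -0.6]
grip_width: 0.141
grip_force: 39.4
```

jog_arm(series="0 0 0.06 0 0 0 -1;0 0 0.16 0 0 0 -1;0 0 0.25 0 0 0 -1;0 0 0.3 0 0 0 -1;0 0 0.312 0 0 0 -1;0 0 0.312 0 0 0 -1;0 0 0.312 0 0 0 -1")

```text
time_s: 35.08
eef_pos: [426.0, -1.5, 196.1]
ee_rot: [0.001, 0.796, 0.605, 0.001]
force: [-0.0, -0.5, -0.8]
grip_width: 0.135
grip_force: 39.3
```

```bash
python3 plan.py set 0 0 -.312 0;python3 plan.py set .705 -.257 -.175 0;python3 plan.py set 0 0 .312 0; cat > rodlook.py <<'E'
from ov import *
import sys
np.set_printoptions(precision=2,suppress=True)
hx,hy,name=float(sys.argv[1]),float(sys.argv[2]),sys.argv[3]
e=sense();print(e['eef_pos'],e['ee_rot'],e['force']);t=e['eef_pos'][2]-119
T=[]
for n in('side','top'):
    c=capture(n);u=proj(c,[hx,hy,85])[0].astype(int);im,o=crop(c,u[0],u[1],50,70,8)
    line(im,c,cyl([hx,hy],7.25,48,48)[::2],8,o,(0,0,255))
    for z in(t+6,t+80):line(im,c,cyl(e['eef_pos'][:2],6.5,z,z)[::2],8,o,(0,255,0))
    T.append(im)
cv2.imwrite(f'pics/{name}.png',np.hstack(T))
E
python3 rodlook.py 425.6 -1.2 rod1
```

```text
cmd [ 4.4935e+02 -3.0055e+02  2.4989e+02 -2.7000e-01]
cmd [ 4.2554e+02 -1.3400e+00  3.1989e+02 -2.7000e-01]
cmd [ 4.2554e+02 -1.3400e+00  1.9509e+02 -2.7000e-01]
[426.05  -1.48 196.07] [0.   0.8  0.61 0.  ] [-0.04 -0.47 -0.78]
```

View pics/rod1.png

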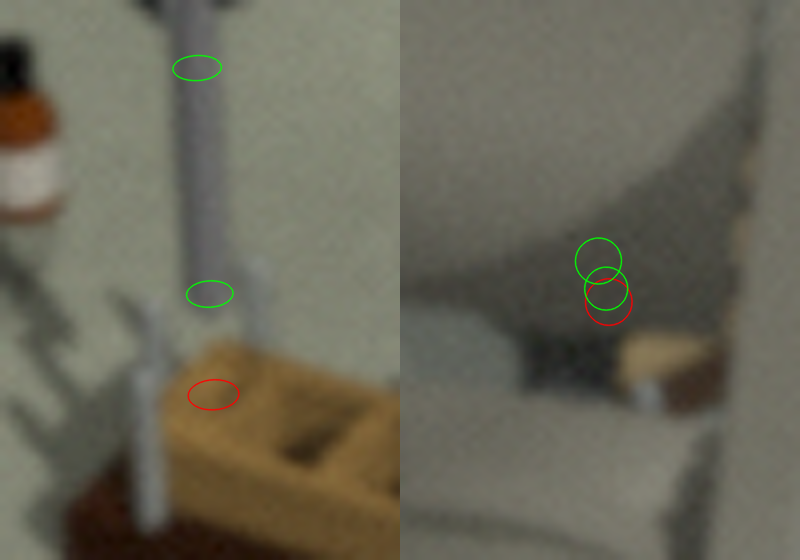

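jog_arm(series="0 0 0.03 0 0 0 -1;0 0 0.05 0 0 0 -1;0 0 0.062 0 0 0 -1;0 0 0.068 0 0 0 -1;0 0 0.074 0 0 0 -1;0 0 0.08 0 0 0 -1;0 0 0.086 0 0 0 -1;0 0 0.086 0 0 0 -1")

```text
time_s: 36.17
eef_pos: [425.5, -1.3, 160.6]
ee_rot: [-0.0, 0.796, 0.605, -0.0]
force: [0.6, -0.2, -1.2]
grip_width: 0.134
grip_force: 39.3
```

```bash
python3 plan.py set 0 0 .086 0; python3 - <<'E'
from h import *
e=sense();print(e['eef_pos'],e['force'],e['wrist_torque'])
E
```

```text
cmd [ 4.2554e+02 -1.3400e+00  1.6069e+02 -2.7000e-01]
[425.48282489  -1.34440887 160.57965794] [ 0.60073051 -0.24570825 -1.20908814] [-0.01972276 -0.05546469 -0.0108018 ]
```

jog_arm(series="0 0 0.01 0 0 0 -1;0 0 0.02 0 0 0 -1;0 0 0.03 0 0 0 -1;0 0 0.038 0 0 0 -1;0 0 0.046 0 0 0 -1;0 0 0.053 0 0 0 -1;0 0 0.06 0 0 0 -1;0 0 0.06 0 0 0 -1")

```text
time_s: 37.17
eef_pos: [425.6, -1.5, 136.6]
ee_rot: [0.0, 0.796, 0.605, -0.0]
force: [1.0, -1.0, -2.3]
grip_width: 0.141
grip_force: 39.2
```

jog_arm(series="0 0 0.008 0 0 0 -1;0 0 0.016 0 0 0 -1;0 0 0.022 0 0 0 -1;0 0 0.026 0 0 0 -1;0 0 0.029 0 0 0 -1;0 0 0.03 0 0 0 -1;0 0 0.03 0 0 0 -1")

```text
time_s: 38.05
eef_pos: [425.8, -1.4, 125.2]
ee_rot: [0.0, 0.796, 0.605, 0.0]
force: [-0.4, -1.2, 6.3]
grip_width: 0.141
grip_force: 40.2
```

```bash
python3 plan.py set 0 0 .06 0; python3 plan.py set 0 0 .03 0
```

```text
cmd [ 4.2554e+02 -1.3400e+00  1.3669e+02 -2.7000e-01]
cmd [ 4.2554e+02 -1.3400e+00  1.2469e+02 -2.7000e-01]
```

```bash
python3 plan.py 425.5 -1.3 225 -.27 439.4 -336.8 225 -.27  439.4 -336.8 125 -.27
```

```text
cmd [ 4.2554e+02 -1.3400e+00  1.2469e+02 -2.7000e-01]
[ 1.000e-04 -1.000e-04 -2.508e-01] turn -0.0001
[-0.799   0.2572 -0.2508] turn -0.0001
[-0.799   0.2572 -0.0008] turn -0.0001
```

jog_arm(series="0 0 0 0 0 0 -0.4;0 0 0 0 0 0 0;0 0 0 0 0 0 0.2;0 0 0 0 0 0 0.2;0 0 -0.06 0 0 0 0.3;0 0 -0.15 0 0 0 0.3;0 0 -0.25 0 0 0 0.3;0 0 -0.25 0 0 0 0.3;-0.8 0.27 -0.25 0 0 0 0.3;-0.8 0.27 -0.25 0 0 0 0.3;-0.8 0.27 -0.25 0 0 0 0.3;-0.8 0.27 -0.25 0 0 0 0.3;-0.8 0.27 -0.25 0 0 0 0.3;-0.8 0.27 -0.25 0 0 0 0.3;-0.8 0.27 -0.25 0 0 0 0.3;-0.8 0.27 -0.25 0 0 0 0.3")

```text
time_s: 40.05
eef_pos: [444.1, -337.6, 223.9]
ee_rot: [-0.001, 0.796, 0.606, 0.0]
force: [-0.1, 0.4, 0.1]
grip_width: 0.651
grip_force: 0.0
```

```bash
python3 plan.py set -.8 .27 -.25 0 439.4 -336.8 225 -.27  439.4 -336.8 125 -.27
```

```text
cmd [ 4.4423e+02 -3.3856e+02  2.2469e+02 -2.7000e-01]
[ 0.001  -0.0128 -0.0008] turn -0.0001
[ 0.001  -0.0128  0.2492] turn -0.0001
```

jog_arm(series="0.001 -0.013 0 0 0 0 0.4;0.001 -0.013 0.1 0 0 0 0.4;0.001 -0.013 0.18 0 0 0 0.4;0.001 -0.013 0.23 0 0 0 0.4;0.001 -0.013 0.249 0 0 0 0.4;0.001 -0.013 0.249 0 0 0 0.4;0.001 -0.013 0.249 0 0 0 -0.3;0.001 -0.013 0.249 0 0 0 -1;0.001 -0.013 0.249 0 0 0 -1;0.001 -0.013 0.249 0 0 0 -1;0.001 -0.013 0.249 0 0 0 -1;0.001 -0.013 0.249 0 0 0 -1;0.001 -0.013 0.249 0 0 0 -1")

```text
time_s: 41.68
eef_pos: [439.5, -337.0, 125.5]
ee_rot: [0.001, 0.796, 0.605, 0.0]
force: [1.3, -0.7, 4.6]
grip_width: 0.139
grip_force: 39.3
```

```bash
python3 plan.py set .001 -.013 .249 0 439.4 -336.8 250 -.27 452.6 -89.3 250 -.27 452.6 -89.3 195 -.27
```

```text
cmd [ 4.3932e+02 -3.3678e+02  1.2509e+02 -2.7000e-01]
[ 0.000e+00  2.000e-04 -3.123e-01] turn -0.0001
[ 0.6051 -0.1331 -0.3123] turn -0.0001
[ 0.6051 -0.1331 -0.1748] turn -0.0001
```

jog_arm(series="0 0 -0.05 0 0 0 -1;0 0 -0.15 0 0 0 -1;0 0 -0.25 0 0 0 -1;0 0 -0.312 0 0 0 -1;0 0 -0.312 0 0 0 -1;0.1 -0.022 -0.312 0 0 0 -1;0.22 -0.048 -0.312 0 0 0 -1;0.35 -0.077 -0.312 0 0 0 -1;0.47 -0.103 -0.312 0 0 0 -1;0.56 -0.123 -0.312 0 0 0 -1;0.605 -0.133 -0.312 0 0 0 -1;0.605 -0.133 -0.312 0 0 0 -1;0.605 -0.133 -0.25 0 0 0 -1;0.605 -0.133 -0.2 0 0 0 -1;0.605 -0.133 -0.175 0 0 0 -1;0.605 -0.133 -0.175 0 0 0 -1;0.605 -0.133 -0.175 0 0 0 -1")

```text
time_s: 43.8
eef_pos: [452.9, -89.7, 195.6]
ee_rot: [0.0, 0.796, 0.605, 0.0]
force: [0.2, 0.9, -1.6]
grip_width: 0.137
grip_force: 39.3
```

```bash
python3 plan.py set .605 -.133 -.175 0; python3 rodlook.py 452.6 -89.3 rod2
```

```text
cmd [ 4.5263e+02 -8.9360e+01  1.9509e+02 -2.7000e-01]
[452.87 -89.7  195.6 ] [0.   0.8  0.61 0.  ] [ 0.19  0.86 -1.65]
```

View pics/rod2.png

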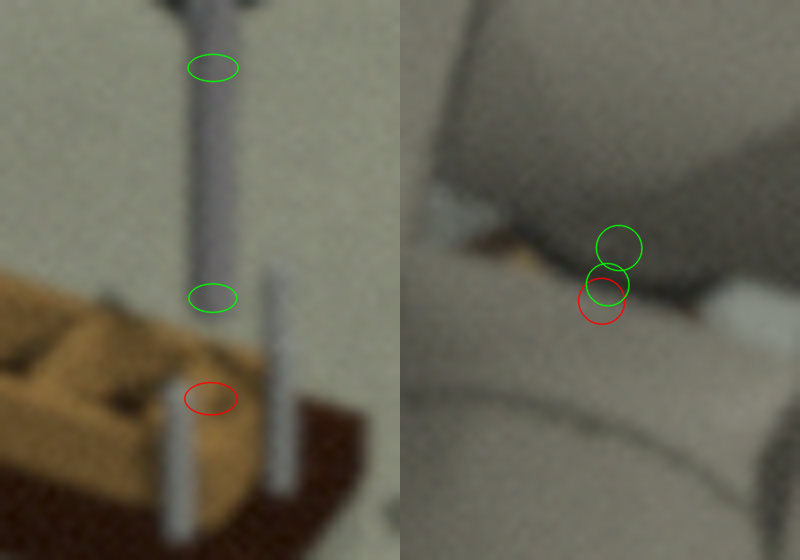

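The rod (side crop x≈212) lines up with its prediction and the frame's hole at about (212,400). Lowering.

jog_arm(series="0 0 0.03 0 0 0 -1;0 0 0.05 0 0 0 -1;0 0 0.062 0 0 0 -1;0 0 0.068 0 0 0 -1;0 0 0.074 0 0 0 -1;0 0 0.08 0 0 0 -1;0 0 0.086 0 0 0 -1;0 0 0.086 0 0 0 -1")

```text
time_s: 44.9
eef_pos: [452.6, -89.3, 160.6]
ee_rot: [-0.0, 0.796, 0.605, -0.0]
force: [-0.3, 0.2, -1.6]
grip_width: 0.14
grip_force: 39.3
```

jog_arm(series="0 0 0.01 0 0 0 -1;0 0 0.02 0 0 0 -1;0 0 0.03 0 0 0 -1;0 0 0.038 0 0 0 -1;0 0 0.046 0 0 0 -1;0 0 0.053 0 0 0 -1;0 0 0.06 0 0 0 -1;0 0 0.06 0 0 0 -1")

```text
time_s: 45.9
eef_pos: [452.9, -89.5, 136.6]
ee_rot: [0.0, 0.796, 0.605, 0.0]
force: [3.2, -0.4, -2.4]
grip_width: 0.138
grip_force: 39.3
```

jog_arm(series="0 0 0.008 0 0 0 -1;0 0 0.016 0 0 0 -1;0 0 0.022 0 0 0 -1;0 0 0.026 0 0 0 -1;0 0 0.029 0 0 0 -1;0 0 0.03 0 0 0 -1;0 0 0.03 0 0 0 -1")

```text
time_s: 46.78
eef_pos: [453.1, -89.5, 125.4]
ee_rot: [0.001, 0.796, 0.605, 0.0]
force: [3.6, -1.0, 7.7]
grip_width: 0.136
grip_force: 40.6
```

Home. Release, withdraw, park to the side and check.

jog_arm(series="0 0 0 0 0 0 -0.4;0 0 0 0 0 0 0;0 0 0 0 0 0 0.2;0 0 0 0 0 0 0.2;0 0 -0.06 0 0 0 0.3;0 0 -0.15 0 0 0 0.3;0 0 -0.28 0 0 0 0.3;0 0 -0.28 0 0 0 0.3;0.75 -0.4 -0.28 0 0 0 0.3;0.75 -0.4 -0.28 0 0 0 0.3;0.75 -0.4 -0.28 0 0 0 0.3;0.75 -0.4 -0.28 0 0 0 0.3;0.75 -0.4 -0.28 0 0 0 0.3;0.75 -0.4 -0.28 0 0 0 0.3;0.75 -0.4 -0.28 0 0 0 0.3;0.75 -0.4 -0.28 0 0 0 0.3")

```text
time_s: 48.78
eef_pos: [378.5, 241.8, 236.1]
ee_rot: [-0.0, 0.796, 0.605, -0.001]
force: [-0.9, -1.2, -0.3]
grip_width: 0.649
grip_force: 0.0
```

```bash
python3 - <<'E'
from ov import *
p=capture('top');s=capture('side');print(sense()['eef_pos'])
im,o=crop(s,290,265,190,140,4)
for h in([425.6,-1.2],[452.6,-89.3]):line(im,s,cyl(h,5,144,144)[::2],4,o,(0,0,255))
cv2.imwrite('pics/end.png',im)
w=wood(p);n,l,st,ce=cv2.connectedComponentsWithStats(w.astype(np.uint8));print([st[i].tolist() for i in range(1,n) if st[i,4]>100])
E
```

```text
[378.77440704 241.51539832 236.43103995]
[[259, 235, 51, 38, 584], [181, 292, 64, 46, 1672], [4, 309, 33, 12, 232]]
```

View pics/end.png

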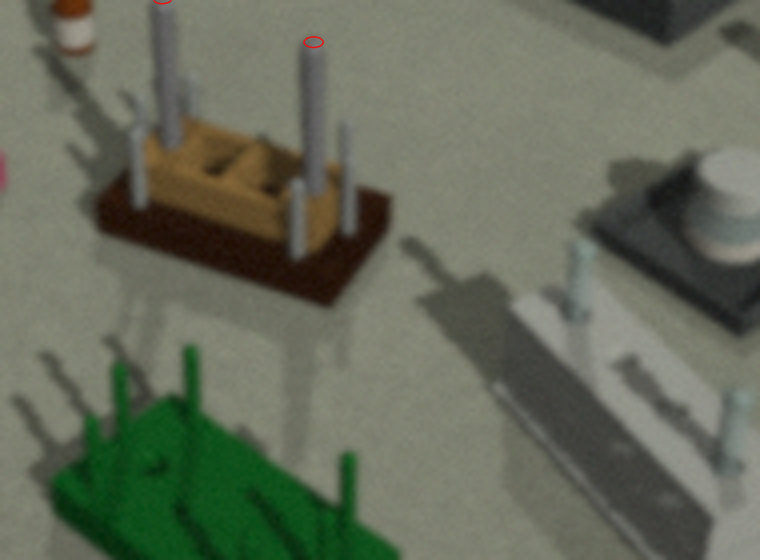

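Both rods stand upright with their tops at the expected 146 mm height: crop (163,5) and (313,45). The jar is upright in the dish, the tubes are still in the rack, and no loose frames are left on the bench.

```bash
python3 -c "
from rig import *
print(finish_job())"
```

```text
the job is handed in; nothing more can be done
None
```

The soap mould is assembled and handed in: the jar stands upright in the grey dish, both wooden frames are stacked flat in the base, and both steel rods are fully home through them (handed in at about 49 s of the 210 s allowed).

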